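# Pack the cake slices head to tail and shut them away

## Robot

A 6-joint arm with a two-finger parallel gripper is mounted at the origin on a cart in front of the work surface, level with it; the furniture and walls round the work are solid. World frame = base frame: x ahead of the robot, y to its left, z up, the work surface at z = 0. Lengths are in m, angles in degrees, forces in N, time in s.
With the tool pointing down it reaches from about 0.325 to 1 m from the base axis. Payload 5.1 kg.
Tool frame: the origin (TCP) lies at the very end of the fingers, on their centre line; the grasp point (between the pads) lies 19 mm behind it; z points along the fingers, y is the line along which they close (so a half turn about z gives the same grasp; the last joint's range is limited). The gripper opens to 85 mm and grips with 20 to 120 N. Pads are 22 mm wide; open, the fingers measure 114 mm over their backs; the gripper's body (76 mm by 85 mm) begins 54 mm behind the grasp point. The pads swing forward as they close: fully open they stand 13 mm farther back than shut.
Start: joints at [-4.733, 7.093, 94.555, -0, 78.352, -4.733], TCP at [0.65, -0, 0.231] pointing down, gripper open.
Joint ranges: [-149.61, 149.61], [-58.7, 133.49], [1.44, 155.28], [-77.14, 257.14], [18.33, 153.61], [-166.67, 166.67]. Speed limits (degrees/s): [147.25, 147.25, 180, 180, 180, 180].

## Interface

Orientations are given as [roll, pitch, yaw] about the fixed x, y, z axes, in that order (R = Rz(yaw) Ry(pitch) Rx(roll)).
In Python, from workcell import ctrl, vision, ticket gives the robot as it stands. The module is installed in compiled form; this text tells all that it offers.
- The arm moves only by the tool send_rows, never from a script. Its argument "increments" is text: rows parted by semicolons, each of 5 numbers parted by spaces: the shift along the tool's x, y, z in mm, then the turn about the tool's z in rad, then the opening, from 0 (shut) to 1 (fully open). In form: tx ty tz roll fingers; .... A call has exactly 8 rows; each row is the pose to reach, as a shift and turn from the pose commanded when the call began, along the tool's axes at that moment; what a row does not reach only later rows make up. A row lasts 1/10 s, in which the tool goes at most 50 mm and 8.59 degrees, less where a joint would pass 70% of its speed; a pose out of reach is approached as far as the arm can. A call with a gripper value outside its range is refused whole. The fingers move at their own pace and stop on an object; "force" is the grip in N (left out, the last holds). Time passes only in rows, so rows that repeat a pose let the fingers close, or fill a call up. It gives the time, the measured TCP pose, the force, the opening and the grip force at its end, in the units of the state.
- ctrl.state(): the state, without advancing time (a new reading comes with each control period).
- vision.camera(name): name is "scene" or "side" or "wrist"; returns the picture (420x560x3 uint8, red, green, blue); there is no depth.
- vision.camera_params(name): a dict with "vertical_fov" (degrees; the focal length in pixels is half the picture's height over the tangent of half this angle, whatever the lens; pixels are square), "cx", "cy" (the principal point, pixels), "view" (4x4, takes a point from world to camera coordinates); the wrist camera has in their place "tool_from_camera" (4x4, takes a point from camera to tool coordinates, whose origin is the TCP and whose axes are the flange's). Camera axes: x right, y up, looking along -z (the intrinsics and any distortion apply to the point x, -y, -z); pixel columns grow to the right and rows downward; lengths in m; the calibration is good to about 2 mm. A picture is of the moment at which its call begins: read the wrist's pose just before it. camera_params takes no time and is no camera call.
- ticket.sign_off(): hands the job in; it is judged then, once.
The state is a dict: "clock": time; "joint_positions": joint angles; "qvel": joint speeds; "effort": joint torques, N m; "tcp_pos": TCP position; "orientation": TCP orientation; "ft_force": force on the tool from outside, world axes, zero at the start; "moment": the same for the moment, N m; "grip_width": opening from 0.0 (shut) to 1.0 (fully open); "finger_force": force on a finger pad.
Only numpy, scipy, OpenCV 4.12 (cv2) and the standard library are available. Lean on these libraries where they do the work, as an engineer would, in place of code of your own. Each camera call takes 0.05 s, during which the arm holds its last target. There are 200 camera calls.

## Task

First take the salt shaker out of the tray and stand it back right beside the spice jars. Then pack all the wedge-shaped cake-slice boxes flat in the tray in one row, close side by side and alternately head to tail (each box pointing the other way from its neighbours, one towards the front panel, the next away from it). Last, slide the loaded tray along the worktop into the open case until its front panel closes the mouth, and leave the drinking glass where it is.

Things in the scene. Friction and masses are not known exactly. Their poses are not given: they have to be found in the camera images.
- tray: white open tray with a wooden front panel, loose, 0.5 kg. Origin: mid-plan, on the underside; x points from the panel to the back wall, y along the row. Inner floor 108 (x -54..54) x 214 (y -107..107), 5 above the underside; walls 4 thick, top at z 25; outer: y +-111, back face x 58. Panel: x -62..-54, 250 wide in y, z 2..76
- tray_handle (a point): middle of the tray's steel bar handle: bar 10 mm thick, 120 long along the tray's y, at tray x -104, y 0, z 55, on two posts at y +-60; 37 mm clear gap between bar and panel: pinch the bar from above (along tray x) to turn or shift the tray, or lower the fingers into the gap and push on the panel, which slides with less jamming
- case: white case with clear top, open at the front, no floor, fixed. Origin: middle of the mouth at worktop level; x points inward, y along the mouth. Inside 232 wide, 76 high, 115 deep; the mouth widens by 6 a side over the first 12; outside 256 wide, 82 high. Tray fully home: panel against the mouth, tray origin at case x 54, y 0, axes parallel
- salt: glass salt shaker with grey cap, 44 diameter, 90 high, standing upright in the tray at the start; origin in the middle of its foot, z up along its axis; 44 wide up to about 60 high, cap 34 wide; grip 55 above the foot
- jar_mid: the middle one of three spice jars that stand side by side (41 diameter, 105 high, fixed, the other two 50 mm to its left and right); the worktop in front of them (towards the robot) is free; origin in the middle of its foot
- glass: drinking glass, 81 diameter, 91 high, loose, a bystander; origin in the middle of its foot
- slice1: wedge-shaped cake-slice box, clear with a red lid, 90 g, may be absent. In plan a symmetric wedge: 100 long in x, 52 wide at the heel (x -50), 22 at the tip (x 50). Origin: mid-length, mid-width, on the underside; z up. Lid top at z 36; on it a grip fin 44 long (x), 12 wide (y), z 36..56, its middle at x -7: pinch it from above along y
- slice1_tip (a point): middle of the top edge of the narrow end of the red-lidded box: at x +50, y 0, z 36 in its frame
- slice2: wedge-shaped cake-slice box, clear with a blue lid, 90 g, may be absent. In plan a symmetric wedge: 100 long in x, 52 wide at the heel (x -50), 22 at the tip (x 50). Origin: mid-length, mid-width, on the underside; z up. Lid top at z 36; on it a grip fin 44 long (x), 12 wide (y), z 36..56, its middle at x -7: pinch it from above along y
- slice2_tip (a point): middle of the top edge of the narrow end of the blue-lidded box: at x +50, y 0, z 36 in its frame
- slice3: wedge-shaped cake-slice box, clear with a green lid, 90 g, may be absent. In plan a symmetric wedge: 100 long in x, 52 wide at the heel (x -50), 22 at the tip (x 50). Origin: mid-length, mid-width, on the underside; z up. Lid top at z 36; on it a grip fin 44 long (x), 12 wide (y), z 36..56, its middle at x -7: pinch it from above along y
- slice3_tip (a point): middle of the top edge of the narrow end of the green-lidded box: at x +50, y 0, z 36 in its frame
- slice4: wedge-shaped cake-slice box, clear with a yellow lid, 90 g, may be absent. In plan a symmetric wedge: 100 long in x, 52 wide at the heel (x -50), 22 at the tip (x 50). Origin: mid-length, mid-width, on the underside; z up. Lid top at z 36; on it a grip fin 44 long (x), 12 wide (y), z 36..56, its middle at x -7: pinch it from above along y
- slice4_tip (a point): middle of the top edge of the narrow end of the yellow-lidded box: at x +50, y 0, z 36 in its frame
- slice5: wedge-shaped cake-slice box, clear with a white lid, 90 g, may be absent. In plan a symmetric wedge: 100 long in x, 52 wide at the heel (x -50), 22 at the tip (x 50). Origin: mid-length, mid-width, on the underside; z up. Lid top at z 36; on it a grip fin 44 long (x), 12 wide (y), z 36..56, its middle at x -7: pinch it from above along y
- slice5_tip (a point): middle of the top edge of the narrow end of the white-lidded box: at x +50, y 0, z 36 in its frame
There are look-alikes about, which are no part of the job. Leave any pink look-alike of the slice3 alone.

How it is judged (in metres and radians):
On the way, in this order (a step that is already met when the one before it is completed fails the run):
1. the salt shaker stands upright on the worktop beside the spice jars, out of the tray (horizontal distance between salt and jar_mid below 0.14 m and angle between salt's own z axis and vertical below 0.1 rad and height (world z) of salt between -0.004 and 0.004 m), for 0.2 s.
2. all slice boxes lie flat in the tray in one row, close together, neighbours pointing opposite ways (z of slice1 in the frame of tray between 0.001 and 0.01 m and angle between each of slice1, slice2, slice3, slice4, slice5's own z axis and vertical below 0.08 rad and x of slice1 in the frame of tray between -0.02 and 0.02 m and y of slice1 in the frame of tray between -0.105 and 0.105 m and angle between the x axis of each of slice1, slice2, slice3, slice4, slice5 and the x axis of tray, either way round below 0.3 rad and (horizontal distance between slice1 and slice2 below 0.055 m or horizontal distance between slice1 and slice3 below 0.055 m or horizontal distance between slice1 and slice4 below 0.055 m or horizontal distance between slice1 and slice5 below 0.055 m) and z of slice2 in the frame of tray between 0.001 and 0.01 m and x of slice2 in the frame of tray between -0.02 and 0.02 m and y of slice2 in the frame of tray between -0.105 and 0.105 m and (horizontal distance between slice2 and slice1 below 0.055 m or horizontal distance between slice2 and slice3 below 0.055 m or horizontal distance between slice2 and slice4 below 0.055 m or horizontal distance between slice2 and slice5 below 0.055 m) and z of slice3 in the frame of tray between 0.001 and 0.01 m and x of slice3 in the frame of tray between -0.02 and 0.02 m and y of slice3 in the frame of tray between -0.105 and 0.105 m and (horizontal distance between slice3 and slice1 below 0.055 m or horizontal distance between slice3 and slice2 below 0.055 m or horizontal distance between slice3 and slice4 below 0.055 m or horizontal distance between slice3 and slice5 below 0.055 m) and z of slice4 in the frame of tray between 0.001 and 0.01 m and x of slice4 in the frame of tray between -0.02 and 0.02 m and y of slice4 in the frame of tray between -0.105 and 0.105 m and (horizontal distance between slice4 and slice1 below 0.055 m or horizontal distance between slice4 and slice2 below 0.055 m or horizontal distance between slice4 and slice3 below 0.055 m or horizontal distance between slice4 and slice5 below 0.055 m) and z of slice5 in the frame of tray between 0.001 and 0.01 m and x of slice5 in the frame of tray between -0.02 and 0.02 m and y of slice5 in the frame of tray between -0.105 and 0.105 m and (horizontal distance between slice5 and slice1 below 0.055 m or horizontal distance between slice5 and slice2 below 0.055 m or horizontal distance between slice5 and slice3 below 0.055 m or horizontal distance between slice5 and slice4 below 0.055 m) and (horizontal distance between slice1 and slice2 above 0.06 m or horizontal distance between slice1_tip and slice2_tip above 0.07 m) and (horizontal distance between slice1 and slice3 above 0.06 m or horizontal distance between slice1_tip and slice3_tip above 0.07 m) and (horizontal distance between slice1 and slice4 above 0.06 m or horizontal distance between slice1_tip and slice4_tip above 0.07 m) and (horizontal distance between slice1 and slice5 above 0.06 m or horizontal distance between slice1_tip and slice5_tip above 0.07 m) and (horizontal distance between slice2 and slice3 above 0.06 m or horizontal distance between slice2_tip and slice3_tip above 0.07 m) and (horizontal distance between slice2 and slice4 above 0.06 m or horizontal distance between slice2_tip and slice4_tip above 0.07 m) and (horizontal distance between slice2 and slice5 above 0.06 m or horizontal distance between slice2_tip and slice5_tip above 0.07 m) and (horizontal distance between slice3 and slice4 above 0.06 m or horizontal distance between slice3_tip and slice4_tip above 0.07 m) and (horizontal distance between slice3 and slice5 above 0.06 m or horizontal distance between slice3_tip and slice5_tip above 0.07 m) and (horizontal distance between slice4 and slice5 above 0.06 m or horizontal distance between slice4_tip and slice5_tip above 0.07 m)), for 0.2 s.
3. the tray is pushed home so that its panel closes the case (x of tray in the frame of case above 0.046 m and y of tray in the frame of case between -0.012 and 0.012 m and angle between tray's own z axis and vertical below 0.05 rad), for 0.2 s.
At the end, for the whole second after the job is handed in: Boxes flat on the tray floor, lengthwise within 0.3 rad of the tray's x, each within 55 mm of another (middles); any two within 60 mm point opposite ways; tray home in the case to 8 mm; salt shaker upright on the worktop within 140 mm of the middle jar (middles); all at rest (all of step 1 and all of step 2 and all of step 3 and linear speed of each of tray, salt, slice1, slice2, slice3, slice4, slice5 below 0.02 m/s); the robot touches nothing.
It fails at once if the drinking glass is pushed away or knocked over (distance of glass from where it was at the start of the episode above 0.04 m or angle between glass's own z axis and vertical above 0.5 rad).
It fails at once if the tray is lifted off the worktop or tipped instead of being slid (height (world z) of tray above 0.03 m or angle between tray's own z axis and vertical above 0.3 rad).
Of slice1, slice2, slice3, slice4, slice5 only 4 to 5 are there at a start; the rules pass over those that are not, and their reading is None.
At some moment in a run one of slice1, slice2, slice3, slice4, slice5 may be knocked a few centimetres aside while the robot is not near it.
It also fails if it takes over 210 s, if anything falls off the work surface, if the arm or the gripper's body presses on something with over 40 N, if the wrist force passes 120 N, or if a joint passes its speed limit or range.

## Working session

There is one attempt and no reset: what is moved stays moved. The work goes in short steps, Python scripts to look and compute and a tool call to move; the robot and the scene stay as the last step left them, time stands still between calls to the robot, and variables do not carry over. Pictures are saved under pics/ and viewed, at most 14 in all, crops included, and the job is handed in when it is done.

Besides the shell and the picture viewer there is one more tool, called after ">>>" as name(argument=value, ...) on one line, values as JSON. send_rows: Moves the arm, as the interface text tells. Its arguments: {"type":"object","properties":{"increments":{"type":"string"},"force":{"type":"number"}},"required":["increments"]}

```bash
mkdir -p pics
cat > h.py <<'E'
import numpy as np, cv2
from workcell import ctrl, vision, ticket
from scipy.spatial.transform import Rotation as R
def shot(n,f=None):
    im=vision.camera(n)
    if f: cv2.imwrite('pics/'+f,im[:,:,::-1])
    return im
def tool():
    s=ctrl.state();T=np.eye(4);T[:3,:3]=R.from_euler('xyz',s['orientation'],degrees=True).as_matrix();T[:3,3]=s['tcp_pos'];return T
def cam(n,T=None):
    p=vision.camera_params(n);f=210/np.tan(np.radians(p['vertical_fov']/2))
    C=(T@np.array(p['tool_from_camera'])) if n=='wrist' else np.linalg.inv(np.array(p['view']))
    return f,p['cx'],p['cy'],C
def ray(c,u,v,z):
    f,cx,cy,C=c
    d=C[:3,:3]@np.array([(u-cx)/f,-(v-cy)/f,-1]);o=C[:3,3]
    return o+d*(z-o[2])/d[2]
def proj(c,P):
    f,cx,cy,C=c;q=np.linalg.inv(C)@np.append(P,1);return np.array([cx+f*q[0]/-q[2],cy-f*q[1]/-q[2]])
E
python3 - <<'E'
from h import *
for n in ['scene','side','wrist']:
    shot(n,n+'0.png');print(n,vision.camera_params(n))
print(ctrl.state())
E
```

```text
scene {'vertical_fov': 44.427776383115564, 'cx': 280.15361074263296, 'cy': 209.2306120573669, 'view': array([[ 0.70714012, -0.70687204,  0.01687506, -0.37398417],
       [ 0.29977641,  0.32133424,  0.89826411, -0.23734441],
       [-0.64038032, -0.63013985,  0.4391319 , -0.93553601],
       [ 0.        ,  0.        ,  0.        ,  1.        ]])}
side {'vertical_fov': 56.67775558493552, 'cx': 271.8314792213505, 'cy': 208.06311304384107, 'view': array([[ 0.897587  , -0.44048074,  0.01772829, -0.50425853],
       [ 0.17318643,  0.38932059,  0.90467449, -0.16112821],
       [-0.40539368, -0.80895376,  0.42573439, -0.71989148],
       [ 0.        ,  0.        ,  0.        ,  1.        ]])}
wrist {'vertical_fov': 67.35949142147267, 'cx': 286.21728403561673, 'cy': 210.28737979691527, 'tool_from_camera': array([[-1.46887641e-03,  9.50545229e-01,  3.10582695e-01,
         7.84262673e-02],
       [ 9.99997686e-01,  1.88437286e-03, -1.03775462e-03,
         1.62094395e-05],
       [-1.57168630e-03,  3.10580453e-01, -9.50545797e-01,
        -1.41796248e-01],
       [ 0.00000000e+00,  0.00000000e+00,  0.00000000e+00,
         1.00000000e+00]])}
{'clock': 0.15, 'joint_positions': array([-4.73361422e+00,  7.12378599e+00,  9.46149698e+01, -2.46344586e-03,
        7.83509014e+01, -4.73218396e+00]), 'qvel': array([ 0.07409644, -0.03373353, -0.17199162, -0.02377028,  0.04709863,
        0.06080671]), 'effort': array([ 3.58459238e-04, -4.24227583e+01, -3.66012383e+01, -4.16494640e-05,
        4.65309960e-03, -1.53378886e-05]), 'tcp_pos': array([ 6.49537933e-01, -1.35966877e-05,  2.30359875e-01]), 'orientation': array([-1.79910449e+02, -4.99286343e-03,  8.99990651e+01]), 'ft_force': array([ 0.35422775, -0.01065252,  0.31165304]), 'moment': array([ 0.03738544,  0.05142001, -0.01378481]), 'finger_force': 0.0, 'grip_width': 0.9947606909509282}
```

View pics/scene0.png

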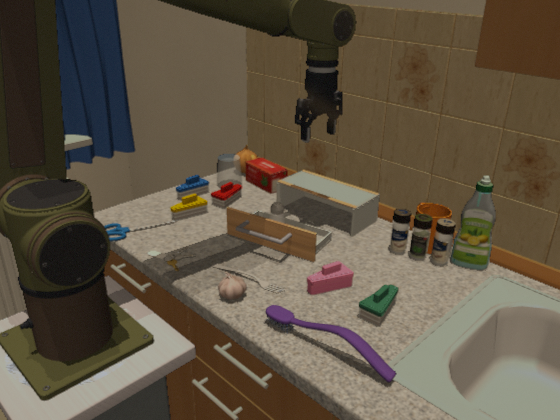

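View pics/side0.png

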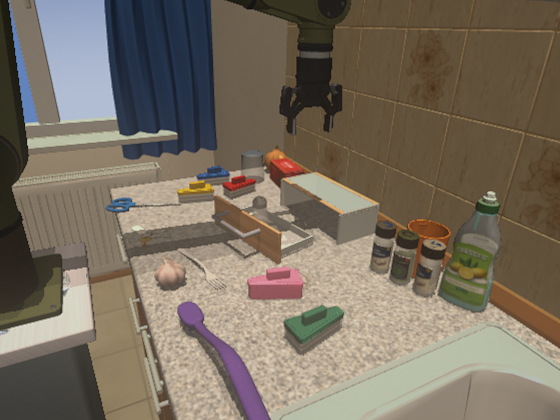

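View pics/wrist0.png

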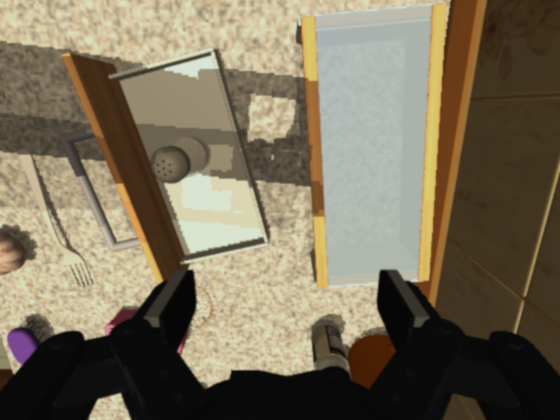

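The wrist picture shows the tray (back corners near (215,51) and (267,241)), the salt cap at (170,163) and the case mouth edge (308,18) to (322,286). The scene and side pictures show red, blue, yellow and green boxes (no white), the pink decoy, the jars and the glass.

Run:
```python
from h import *
np.set_printoptions(precision=4,suppress=True)
T=tool();w=cam('wrist',T);s=cam('scene');d=cam('side')
for nm,u,v,z in [('backL',217,52,.025),('backR',267,241,.025),('panL',68,54,.076),('panR',180,283,.076),('frontL in',112,76,.025),('handleL',70,134,.06),('handleR',116,245,.06),('caseL top',308,18,.082),('caseR',322,286,.082),('caseBackL',437,6,.082),('caseBackR',427,282,.082),('saltcap',170,163,.095)]:
    print(nm,ray(w,u,v,z))
# jars: feet/caps in scene and side
print('jars scene cap',[ray(s,*p,.105) for p in [(402,212),(423,219),(446,226)]])
print('jars side cap',[ray(d,*p,.105) for p in [(385,227),(406,236),(432,246)]])
print('salt scene',ray(s,279,207,.09),'side',ray(d,260,202,.09))
print('glass scene top', ray(s,231,158,.091), ray(d,252,154,.091))
def masks(im):
    h=cv2.cvtColor(im,cv2.COLOR_RGB2HSV)
    for nm,lo,hi in [('red',(0,180,80),(4,255,255)),('red2',(174,180,80),(180,255,255)),('blue',(105,150,60),(122,255,255)),('green',(60,100,30),(90,255,255)),('yellow',(22,180,100),(32,255,255)),('pink',(160,100,80),(175,180,255))]:
        m=cv2.inRange(h,lo,hi);n,l,st,c=cv2.connectedComponentsWithStats(m)
        for i in range(1,n):
            if st[i,4]>60: yield nm,st[i],c[i]
for n,c in [('scene',s),('side',d)]:
    im=cv2.imread(f'pics/{n}0.png')[:,:,::-1]
    for nm,st,ce in masks(np.ascontiguousarray(im)): print(n,nm,st,ce,ray(c,*ce,.04)[:2])
```

```text
backL [0.5809 0.1309 0.025 ]
backR [ 0.6265 -0.0736  0.025 ]
panL [0.4642 0.1218 0.076 ]
panR [ 0.5359 -0.1     0.076 ]
frontL in [0.4726 0.109  0.025 ]
handleL [0.4409 0.0542 0.06  ]
handleR [ 0.4656 -0.0628  0.06  ]
caseL top [0.6675 0.147  0.082 ]
caseR [ 0.6871 -0.1002  0.082 ]
caseBackL [0.7704 0.1552 0.082 ]
caseBackR [ 0.7968 -0.0955  0.082 ]
saltcap [0.5472 0.0319 0.095 ]
jars scene cap [array([ 0.6993, -0.2273,  0.105 ]), array([ 0.7035, -0.28  ,  0.105 ]), array([ 0.7108, -0.3332,  0.105 ])]
jars side cap [array([ 0.693 , -0.2342,  0.105 ]), array([ 0.7049, -0.2792,  0.105 ]), array([ 0.7215, -0.327 ,  0.105 ])]
salt scene [0.5311 0.0083 0.09  ] side [0.5316 0.0043 0.09  ]
glass scene top [0.6619 0.3428 0.091 ] [0.6606 0.3471 0.091 ]
scene red [250 158  37  21 221] [270.2308 167.629 ] [0.7843 0.3004]
scene red [248 166  18  15 108] [255.5556 173.5278] [0.7174 0.2954]
scene red [211 182  30  18 244] [226.5287 190.7377] [0.5708 0.256 ]
scene blue [176 175  32  16 163] [191.3497 183.4172] [0.5296 0.365 ]
scene green [477 184  16   9  74] [484.0811 188.5405] [ 1.1261 -0.2373]
scene green [359 285  38  31 615] [379.0667 299.9301] [ 0.4552 -0.343 ]
scene yellow [171 194  36  17 271] [188.9188 202.5277] [0.4481 0.2644]
scene yellow [462 234  16  10  63] [470.2381 238.1111] [ 0.8173 -0.3492]
side red [273 159  28  13 137] [287.292  164.9051] [0.7856 0.3407]
side red [223 179  33  12 133] [237.6015 183.9173] [0.5713 0.2475]
side yellow [178 184  35   9 108] [196.75   188.6944] [0.4528 0.2596]
```

```bash
python3 - <<'E'
s=open('h.py').read()
s=s.replace("def ray(c,u,v,z):\n    f,cx,cy,C=c\n    d=C[:3,:3]@np.array([(u-cx)/f,-(v-cy)/f,-1]);o=C[:3,3]","""K1={}
def ray(c,u,v,z,k=None):
    f,cx,cy,C=c
    k=K1.get(round(f),0) if k is None else k
    x,y=cv2.undistortPoints(np.array([[[u,v]]],float),np.array([[f,0,cx],[0,f,cy],[0,0,1]]),np.array([k,0,0,0.]))[0,0]
    d=C[:3,:3]@np.array([x,-y,-1]);o=C[:3,3]""")
open('h.py','w').write(s)
E
python3 - <<'E'
from h import *
np.set_printoptions(precision=4,suppress=True)
w=cam('wrist',tool());s=cam('scene');d=cam('side');print(w[0],s[0],d[0])
D=lambda c,a,b,z,k:np.linalg.norm(ray(c,*a,z,k)-ray(c,*b,z,k))
for k in [0,-.1,-.15,-.2,-.25,-.3]:
    print(k,[round(D(w,a,b,z,k)*1000) for a,b,z in [((217,52),(267,241),.025),((68,54),(180,283),.076),((308,18),(322,286),.082),((437,6),(427,282),.082),((70,134),(116,245),.06)]],'222 250 256 256 120-130', 'salt',ray(w,170,163,.095,k), 'sc',ray(s,279,207,.093,k),ray(d,260,202,.093,k))
    print('jars',[round(D(s,a,b,.105,k)*1000) for a,b in [((402,212),(446,226))]],[round(D(d,a,b,.105,k)*1000) for a,b in [((385,227),(432,246))]], 'panel scene',D(s,(227,211),(315,238),.076,k),'side',D(d,(214,198),(279,239),.076,k),'case',D(s,(278,176),(362,204),.082,k))
E
python3 - <<'E'
import cv2
im=cv2.imread('pics/scene0.png')[140:330,160:470]
cv2.imwrite('pics/scrop.png',cv2.resize(im,None,fx=2.55,fy=2.55,interpolation=cv2.INTER_CUBIC))
E
```

```text
315.12298537847465 514.232949720309 389.3791355265494
0 [210, 233, 248, 252, 120] 222 250 256 256 120-130 salt [0.5472 0.0319 0.095 ] sc [0.5267 0.004  0.093 ] [ 0.5289 -0.0018  0.093 ]
jars [107] [97] panel scene 0.24240975432454134 side 0.25053601516303337 case 0.27338985615682865
-0.1 [215, 249, 254, 266, 127] 222 250 256 256 120-130 salt [0.5456 0.0326 0.095 ] sc [0.5267 0.004  0.093 ] [ 0.5289 -0.0018  0.093 ]
jars [109] [100] panel scene 0.24261582529036999 side 0.2509153802304474 case 0.27380970751504025
-0.15 [218, 263, 258, 275, 132] 222 250 256 256 120-130 salt [0.5447 0.033  0.095 ] sc [0.5267 0.004  0.093 ] [ 0.5288 -0.0018  0.093 ]
jars [110] [102] panel scene 0.2427192889489022 side 0.2511068315224374 case 0.2740219345624264
-0.2 [221, 289, 263, 290, 139] 222 250 256 256 120-130 salt [0.5438 0.0334 0.095 ] sc [0.5267 0.004  0.093 ] [ 0.5288 -0.0018  0.093 ]
jars [111] [104] panel scene 0.24282304025684007 side 0.2512994835192893 case 0.2742357287598348
-0.25 [225, 412, 268, 324, 150] 222 250 256 256 120-130 salt [0.5428 0.0338 0.095 ] sc [0.5267 0.004  0.093 ] [ 0.5288 -0.0018  0.093 ]
jars [112] [106] panel scene 0.24292708088220918 side 0.25149335280560214 case 0.27445111554954876
-0.3 [229, 236, 275, 840, 177] 222 250 256 256 120-130 salt [0.5417 0.0342 0.095 ] sc [0.5267 0.004  0.093 ] [ 0.5288 -0.0018  0.093 ]
jars [114] [108] panel scene 0.24303141250828486 side 0.25168845632634973 case 0.2746681210095254
```

View pics/scrop.png

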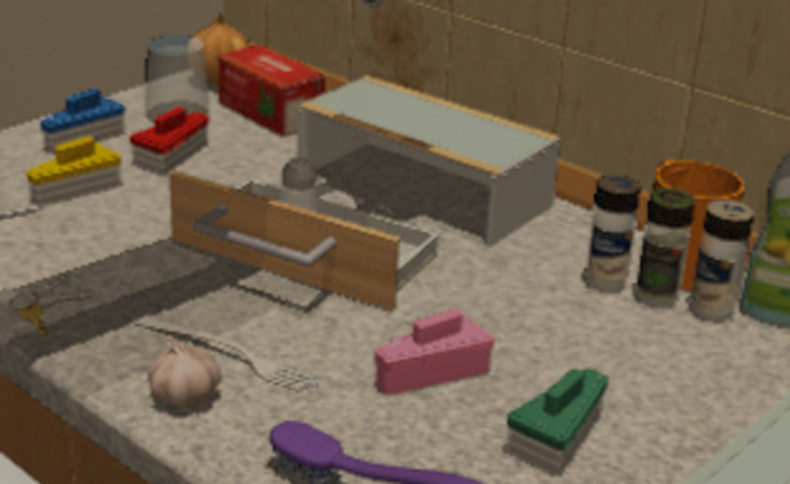

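Run:
```python
from h import *
np.set_printoptions(precision=4,suppress=True)
s=cam('scene');d=cam('side');w=cam('wrist',tool())
g=lambda x,y,z:print((x,y),ray(s,160+x/2.55,140+y/2.55,z)[:2])
for a in [(172,173,.076),(400,238,.076),(438,236,.025),(304,104,.082),(496,170,.082),(558,138,.082),(366,77,.082),(488,242,0),(298,160,.095),(298,172,.086),(616,187,.105),(669,199,.105),(727,212,.105),(178,42,.091)]: g(*a)
print('side panel',ray(d,214,198,.076),ray(d,279,239,.076),'case',ray(d,282,179,.082),ray(d,342,216,.082),ray(d,343,236,0))
T=tool()
for nm in 'scene','side':
  c=cam(nm); print(nm,'tcp proj',proj(c,T[:3,3]))
```

```text
(172, 173) [0.4556 0.1118]
(400, 238) [ 0.5181 -0.1256]
(438, 236) [ 0.6198 -0.0882]
(304, 104) [0.6596 0.1364]
(496, 170) [ 0.6806 -0.1058]
(558, 138) [ 0.7875 -0.1028]
(366, 77) [0.7664 0.1443]
(488, 242) [ 0.6832 -0.102 ]
(298, 160) [0.5367 0.0214]
(298, 172) [0.5314 0.0159]
(616, 187) [ 0.6925 -0.2305]
(669, 199) [ 0.7067 -0.2764]
(727, 212) [ 0.7219 -0.3249]
(178, 42) [0.6677 0.3553]
side panel [0.4517 0.0995 0.076 ] [ 0.5048 -0.1454  0.076 ] case [0.6569 0.1343 0.082 ] [ 0.6733 -0.1212  0.082 ] [ 0.7158 -0.0789  0.    ]
scene tcp proj [316.851  141.6607]
side tcp proj [308.2775 137.7833]
```

>>> send_rows(increments="5 -40 10 0.14 1; 10 -80 20 0.29 1; 22 -110 30 0.44 1; 22 -110 30 0.59 1; 22 -110 30 0.74 1; 22 -110 30 0.89 1; 22 -110 30 1.04 1; 22 -110 30 1.19 1")

```text
clock: 0.95
tcp_pos: [0.5397, 0.022, 0.201]
orientation: [-180.0, 0.0, 21.5]
ft_force: [0.2, -0.7, -0.1]
grip_width: 1.003
finger_force: 0.0
```

>>> send_rows(increments="0 0 0 0.13 1; 0 0 0 0.13 1; 0 0 0 0.13 1; 0 0 0 0.13 1; 0 0 0 0.13 1; 0 0 0 0.13 1; 0 0 0 0.13 1; 0 0 0 0.13 1")

```text
clock: 1.75
tcp_pos: [0.54, 0.022, 0.2013]
orientation: [180.0, 0.0, 14.4]
ft_force: [-0.7, 0.1, -0.5]
grip_width: 1.0
finger_force: 0.0
```

Run:
```python
from h import *
T=tool();print(T)
w=cam('wrist',T);im=shot('wrist','w1.png')
for p in [(.537,.021,.095),(.547,.032,.095),(.46,.115,.076),(.523,-.12,.076)]: print(p,proj(w,p))
```

```text
[[ 9.68644517e-01  2.48450794e-01 -5.93053074e-05  5.39976901e-01]
 [ 2.48450794e-01 -9.68644518e-01 -1.52544028e-05  2.19755514e-02]
 [-6.12357294e-05  4.16429220e-08 -9.99999998e-01  2.01291784e-01]
 [ 0.00000000e+00  0.00000000e+00  0.00000000e+00  1.00000000e+00]]
(0.537, 0.021, 0.095) [285.01695256 212.43223248]
(0.547, 0.032, 0.095) [274.98129343 198.03051946]
(0.46, 0.115, 0.076) [167.65139333 258.09694986]
(0.523, -0.12, 0.076) [427.6217678 255.1283533]
```

View pics/w1.png

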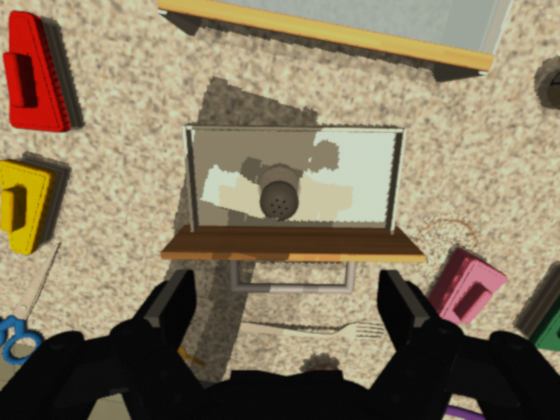

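The salt cap top is centred at about (278,205), the tray is square in the picture (back wall y≈128, x 187..404), and red (35,75) and yellow (20,205) are at the left edge.

Run:
```python
from h import *
np.set_printoptions(precision=4,suppress=True)
T=tool();w=cam('wrist',T);Ti=np.linalg.inv(T)
def p(nm,u,v,z):
    for k in (0,-.06):
        P=ray(w,u,v,z,k);print(nm,k,P,'tool',(Ti@np.append(P,1))[:2])
p('salt',278,205,.095)
p('saltfoot-ish',281,172,.06)
p('panL',162,257,.076);p('panR',425,261,.076)
p('backL',187,127,.025);p('backR',404,129,.025)
p('handL',236,289,.06);p('handR',350,290,.06)
p('caseL',160,6,.082);p('caseR',490,68,.082)
```

```text
salt 0 [0.5418 0.0282 0.095 ] tool [ 0.0033 -0.0056]
salt -0.06 [0.5418 0.0282 0.095 ] tool [ 0.0033 -0.0056]
saltfoot-ish 0 [0.5623 0.0313 0.06  ] tool [ 0.024  -0.0035]
saltfoot-ish -0.06 [0.5624 0.0313 0.06  ] tool [ 0.024  -0.0035]
panL 0 [0.4598 0.1203 0.076 ] tool [-0.0532 -0.1152]
panL -0.06 [0.459  0.1215 0.076 ] tool [-0.0538 -0.1165]
panR 0 [ 0.5167 -0.12    0.076 ] tool [-0.0578  0.1317]
panR -0.06 [ 0.5165 -0.122   0.076 ] tool [-0.0586  0.1336]
backL 0 [0.5761 0.1299 0.025 ] tool [ 0.0617 -0.0956]
backL -0.06 [0.5766 0.131  0.025 ] tool [ 0.0626 -0.0966]
backR 0 [ 0.6267 -0.0763  0.025 ] tool [0.0595 0.1167]
backR -0.06 [ 0.628  -0.0774  0.025 ] tool [0.0605 0.1181]
handL 0 [0.4329 0.0467 0.06  ] tool [-0.0976 -0.0505]
handL -0.06 [0.4323 0.0468 0.06  ] tool [-0.0981 -0.0508]
handR 0 [ 0.4607 -0.0673  0.06  ] tool [-0.099   0.0667]
handR -0.06 [ 0.4602 -0.0679  0.06  ] tool [-0.0996  0.0672]
caseL 0 [0.6624 0.1456 0.082 ] tool [ 0.1492 -0.0894]
caseL -0.06 [0.6664 0.1497 0.082 ] tool [ 0.1542 -0.0923]
caseR 0 [ 0.6834 -0.1026  0.082 ] tool [0.108  0.1563]
caseR -0.06 [ 0.6889 -0.1071  0.082 ] tool [0.1121 0.162 ]
```

>>> send_rows(increments="3 -5.5 30 0 1; 3 -5.5 60 0 1; 3 -5.5 90 0 1; 3 -5.5 115 0 1; 3 -5.5 135 0 1; 3 -5.5 150 0 1; 3 -5.5 160 0 1; 3 -5.5 160 0 1")

```text
clock: 2.6
tcp_pos: [0.5407, 0.0281, 0.04]
orientation: [-180.0, 0.1, 14.4]
ft_force: [-0.7, 1.4, 0.9]
grip_width: 0.996
finger_force: 0.0
```

>>> send_rows(increments="0 0 0 0 0.45; 0 0 0 0 0.4; 0 0 0 0 0.35; 0 0 0 0 0.3; 0 0 0 0 0.3; 0 0 0 0 0.3; 0 0 0 0 0.3; 0 0 0 0 0.3", force=30)

```text
clock: 3.4
tcp_pos: [0.5427, 0.0281, 0.0427]
orientation: [180.0, -0.1, 14.4]
ft_force: [0.8, 0.6, 6.2]
grip_width: 0.439
finger_force: 30.2
```

>>> send_rows(increments="0 0 -10 0 0.3; 0 0 -25 0 0.3; 0 0 -45 0 0.3; 0 0 -65 0 0.3; 0 0 -85 0 0.3; 0 0 -90 0 0.3; 0 0 -90 0 0.3; 0 0 -90 0 0.3")

```text
clock: 4.2
tcp_pos: [0.5408, 0.028, 0.1305]
orientation: [-180.0, 0.1, 14.4]
ft_force: [0.6, -0.1, -1.4]
grip_width: 0.435
finger_force: 29.8
```

Run:
```python
from h import *
a=shot('scene');b=shot('side')
cv2.imwrite('pics/c1.png',np.hstack([cv2.resize(a[100:320,180:470],None,fx=1.35,fy=1.35),cv2.resize(b[90:310,170:460],None,fx=1.35,fy=1.35)])[:,:,::-1])
print(ctrl.state()['tcp_pos'],ctrl.state()['finger_force'])
```

```text
[0.54055973 0.0280646  0.12986339] 29.826747947372496
```

View pics/c1.png

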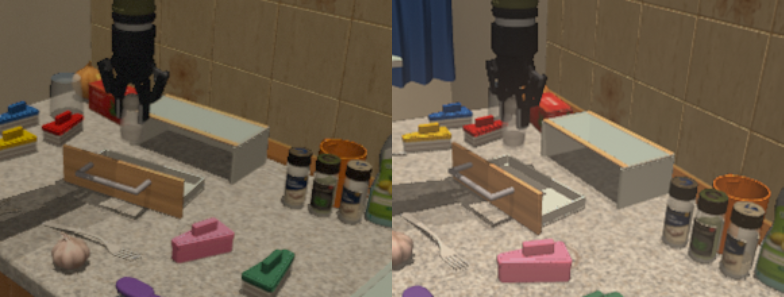

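The shaker is held upright, clear above the tray.

>>> send_rows(increments="-2 30 0 0 0.3; -4 75 0 0 0.3; -6 120 0 0 0.3; -8 165 0 0 0.3; -10 210 0 0 0.3; -12 255 0 0 0.3; -14 300 0 0 0.3; -14 325 0 0 0.3")

```text
clock: 5.1
tcp_pos: [0.6081, -0.2934, 0.1298]
orientation: [-180.0, 0.1, 14.2]
ft_force: [-0.2, 0.7, -1.3]
grip_width: 0.438
finger_force: 29.9
```

>>> send_rows(increments="0 10 10 0 0.3; 0 16 30 0 0.3; 0 16 50 0 0.3; 0 16 70 0 0.3; 0 16 80 0 0.3; 0 16 87 0 0.3; 0 16 91 0 0.3; 0 16 91 0 0.3")

```text
clock: 5.9
tcp_pos: [0.6126, -0.3053, 0.0401]
orientation: [-180.0, 0.0, 14.4]
ft_force: [0.3, -0.4, -1.4]
grip_width: 0.439
finger_force: 29.9
```

>>> send_rows(increments="0 0 1 0 0.3; 0 0 2 0 0.3; 0 0 2.5 0 0.3; 0 0 2.5 0 0.3; 0 0 2.5 0 0.5; 0 0 2.5 0 0.7; 0 0 2.5 0 1; 0 0 2.5 0 1")

```text
clock: 6.7
tcp_pos: [0.6127, -0.3058, 0.038]
orientation: [180.0, -0.0, 14.4]
ft_force: [-0.8, -0.3, 0.7]
grip_width: 0.973
finger_force: 0.0
```

>>> send_rows(increments="0 0 0 0 1; 0 0 -5 0 1; 0 0 -15 0 1; 0 0 -40 0 1; 0 0 -80 0 1; 0 0 -120 0 1; 0 0 -160 0 1; 0 0 -180 0 1")

```text
clock: 7.5
tcp_pos: [0.6142, -0.3067, 0.2246]
orientation: [179.7, -0.3, 14.4]
ft_force: [-0.5, -1.1, 1.1]
grip_width: 0.996
finger_force: 0.0
```

>>> send_rows(increments="-25 0 0 0 1; -60 -5 0 0 1; -95 -11 0 0 1; -130 -11 0 0 1; -144 -11 0 0 1; -144 -11 0 0 1; -144 -11 0 0 1; -144 -11 0 0 1")

```text
clock: 8.3
tcp_pos: [0.4715, -0.3307, 0.2181]
orientation: [180.0, -0.0, 14.4]
ft_force: [0.1, -0.2, -1.0]
grip_width: 0.997
finger_force: 0.0
```

```bash
sed -i 's/^K1={}/K1={315:-.05}/' h.py
cat > box.py <<'E'
from h import *
RNG={'red':[((0,150,60),(6,255,255)),((176,150,60),(180,255,255))],'blue':[((103,140,50),(122,255,255))],'green':[((60,90,20),(90,255,255))],'yellow':[((20,150,80),(34,255,255))]}
def box(col,z0=0.,im=None,f=None,near=None):
    """pose from wrist view: lid mask contour -> fit. returns origin xy, heading deg"""
    T=tool();w=cam('wrist',T)
    if im is None: im=shot('wrist',f)
    h=cv2.cvtColor(im,cv2.COLOR_RGB2HSV)
    m=sum(cv2.inRange(h,*map(np.array,r)) for r in RNG[col])
    m=cv2.morphologyEx(m,cv2.MORPH_CLOSE,np.ones((5,5)))
    cs=[c for c in cv2.findContours(m,cv2.RETR_EXTERNAL,cv2.CHAIN_APPROX_NONE)[0] if cv2.contourArea(c)>500]
    c=max(cs,key=cv2.contourArea)[:,0]
    print(col,'area',cv2.contourArea(c),'bbox',c.min(0),c.max(0))
    P=np.array([ray(w,u,v,z0+.036)[:2] for u,v in c]).astype(np.float32)*1000
    (cx,cy),(a,b),ang=cv2.minAreaRect(P)
    R2=cv2.boxPoints(((cx,cy),(a,b),ang));e=R2[1]-R2[0],R2[2]-R2[1]
    ax=max(e,key=np.linalg.norm);ax=ax/np.linalg.norm(ax);pe=np.array([-ax[1],ax[0]])
    s=(P-[cx,cy])@ax;t=(P-[cx,cy])@pe;L=s.max()-s.min()
    wd=lambda lo,hi:np.ptp(t[(s>lo)&(s<hi)])
    n,x=wd(s.max()-12,s.max()-5),wd(s.min()+5,s.min()+12)
    if n>x: ax=-ax;s=-s
    mid=(s.max()+s.min())/2
    o=np.array([cx,cy])+ax*mid
    print(' origin mm',o.round(1),'heading(tip)',round(np.degrees(np.arctan2(ax[1],ax[0])),1),'len',round(float(L),1),'ends w',sorted([round(float(n),1),round(float(x),1)]),'rect',round(a),round(b))
    return o,np.degrees(np.arctan2(ax[1],ax[0])),P
E
python3 - <<'E'
from box import *
print(ctrl.state()['tcp_pos'])
im=shot('wrist','w2.png');box('green',im=im);
c=cam('wrist',tool());print(proj(c,(.613,-.305,.09)))
shot('scene','s2.png')
E
```

```text
[ 0.47150144 -0.33069663  0.21811862]
green area 2808.0 bbox [262 135] [307 227]
 origin mm [ 475.5 -328.3] heading(tip) 13.9 len 98.9 ends w [22.2, 47.0] rect 99 47
[298.228031    18.28808491]
```

View pics/w2.png

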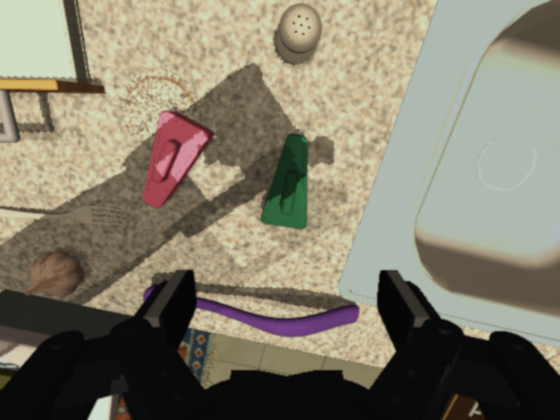

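Salt stands at (300,25), upright. Green is at (285,180), tip up; the axis fit needs a midline refinement, since a rectangle aligns to one wedge side.

```bash
python3 - <<'E'
s=open('box.py').read()
a=s.index("    s=(P-[cx");b=s.index("    return o")
s=s[:a]+"""    C=np.array([cx,cy])
    for _ in range(4):
        pe=np.array([-ax[1],ax[0]]);s=(P-C)@ax;t=(P-C)@pe
        E=lambda k:(lambda q:((q.max()+q.min())/2,np.ptp(q)))(t[abs(s-(s.max()+s.min())/2-k)<4])
        (tp,wp),(tm,wm)=E(36),E(-36);mid=(s.max()+s.min())/2
        C=C+ax*mid+pe*(tp+tm)/2
        ax=ax+pe*(tp-tm)/72;ax/=np.linalg.norm(ax)
    if wp>wm: ax=-ax
    o=C;hd=np.degrees(np.arctan2(ax[1],ax[0]))
    print(' origin mm',o.round(1),'heading(tip)',round(hd,1),'len',round(float(np.ptp(s)),1),'w at +-36',round(float(wp),1),round(float(wm),1),'(want 26, 48) fin',(o-7*ax).round(1))
"""+s[b:].replace("np.degrees(np.arctan2(ax[1],ax[0]))","hd")
open('box.py','w').write(s)
E
python3 - <<'E'
from box import *
im=np.ascontiguousarray(cv2.imread('pics/w2.png')[:,:,::-1]);o,hd,P=box('green',im=im)
T=tool();c=cam('wrist',T)
# fin top check: brightest ridge -> just project expected
for z in(.036,.056):print(proj(c,np.append(((o-7*np.array([np.cos(np.radians(hd)),np.sin(np.radians(hd))]))/1000),z)))
fin=(o-7*np.array([np.cos(np.radians(hd)),np.sin(np.radians(hd))]))/1000
print((np.linalg.inv(T)@np.array([*fin,0,1]))[:2]*1000,'turn',14.4-hd)
E
```

```text
green area 2808.0 bbox [262 135] [307 227]
 origin mm [ 477.7 -334. ] heading(tip) 5.3 len 97.7 w at +-36 23.0 46.5 (want 26, 48) fin [ 470.7 -334.7]
[288.67258328 188.54983716]
[288.82985361 193.43676328]
[-1.64637619  3.84774599] turn 9.139300311311045
```

>>> send_rows(increments="-1.5 4 40 0.1 0.7; -1.5 4 80 0.16 0.7; -1.5 4 110 0.16 0.7; -1.5 4 135 0.16 0.7; -1.5 4 155 0.16 0.7; -1.5 4 168 0.16 0.7; -1.5 4 177 0.16 0.7; -1.5 4 177 0.16 0.7")

```text
clock: 9.2
tcp_pos: [0.4697, -0.3346, 0.0397]
orientation: [-179.9, 0.1, 5.2]
ft_force: [-0.1, 0.3, 0.2]
grip_width: 0.699
finger_force: 0.0
```

>>> send_rows(increments="0 0 0 0 0.4; 0 0 0 0 0.2; 0 0 0 0 0; 0 0 0 0 0; 0 0 0 0 0; 0 0 0 0 0; 0 0 -10 0 0; 0 0 -25 0 0", force=40)

```text
clock: 10.0
tcp_pos: [0.4689, -0.3342, 0.065]
orientation: [-179.9, 0.1, 5.2]
ft_force: [0.1, 0.9, -0.7]
grip_width: 0.129
finger_force: 43.2
```

>>> send_rows(increments="0 0 -45 0 0; 10 -20 -85 0 0; 30 -60 -115 0 0; 45 -105 -135 -0.05 0; 60 -150 -135 -0.1 0; 75 -195 -135 -0.145 0; 90 -240 -135 -0.145 0; 105 -280 -135 -0.145 0")

```text
clock: 10.8
tcp_pos: [0.5491, -0.0445, 0.2021]
orientation: [180.0, -0.1, 13.5]
ft_force: [-0.7, -0.4, -0.5]
grip_width: 0.127
finger_force: 43.2
```

>>> send_rows(increments="0 -25 0 0 0; 0 -25 0 0 0; 0 -25 0 0 0; 0 -25 0 0 0; 0 -25 0 0 0; 0 -25 0 0 0; 0 -25 0 0 0; 0 -25 0 0 0")

```text
clock: 11.6
tcp_pos: [0.5433, -0.0228, 0.2008]
orientation: [-180.0, 0.0, 13.5]
ft_force: [0.2, 0.4, -0.6]
grip_width: 0.126
finger_force: 43.3
```

Run:
```python
from h import *
print(ctrl.state()['tcp_pos'],ctrl.state()['orientation'],ctrl.state()['finger_force'])
im=shot('wrist')
cv2.imwrite('pics/w3.png',cv2.resize(im[60:360],(784,420))[:,:,::-1])
```

```text
[ 0.54325269 -0.02283304  0.2007757 ] [-1.79997883e+02  6.82245020e-03  1.34706018e+01] 43.293909430503845
```

View pics/w3.png

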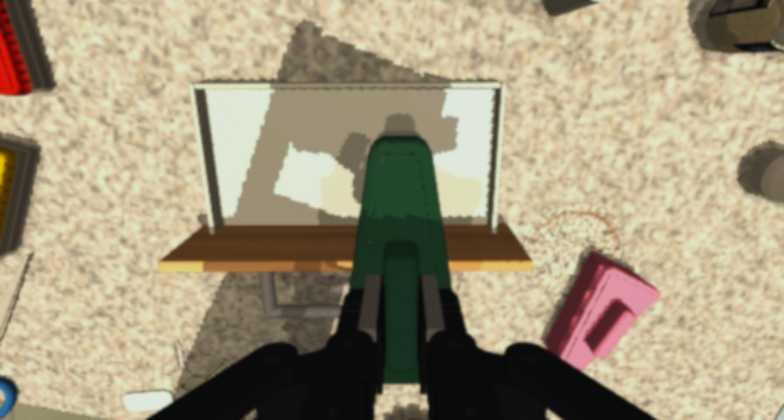

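Run:
```python
from h import *
np.set_printoptions(precision=1,suppress=True)
T=tool();w=cam('wrist',T);Ti=np.linalg.inv(T)
p=lambda x,y,z:print((x,y),(P:=ray(w,x/1.4,60+y/1.4,z))*1000,'tool',(Ti@np.append(P,1))[:2]*1000)
for a in [(193,82,.025),(503,83,.025),(498,90,.025),(160,270,.076),(531,270,.076),(160,262,.076),(530,262,.076),(212,228,.025),(492,228,.025)]: p(*a)
# held box tip: lid top z = tcp .2008-.041+.036
p(399,137,.1955)
```

```text
(193, 82) [578.7 134.2  25. ] tool [  71.1 -144.3]
(503, 83) [627.6 -77.1  25. ] tool [69.4 72.6]
(498, 90) [622.2 -75.1  25. ] tool [64.6 69.4]
(160, 270) [457.6 122.8  76. ] tool [ -49.3 -161.5]
(531, 270) [ 515.9 -120.    76. ] tool [-49.2  88.2]
(160, 262) [463.6 123.2  76. ] tool [ -43.4 -160.5]
(530, 262) [ 521.3 -117.4   76. ] tool [-43.4  87. ]
(212, 228) [472.6 109.3  25. ] tool [ -37.9 -144.9]
(492, 228) [ 522.7 -101.    25. ] tool [-38.1  71.4]
(399, 137) [599.1 -10.  195.5] tool [57.3  0.7]
```

>>> send_rows(increments="3 20 0 0 0; 6 35.5 30 0 0; 6 35.5 60 0 0; 6 35.5 90 0 0; 6 35.5 115 0 0; 6 35.5 125 0 0; 6 35.5 132 0 0; 6 35.5 136 0 0")

```text
clock: 12.45
tcp_pos: [0.558, -0.0556, 0.0653]
orientation: [180.0, -0.1, 13.5]
ft_force: [0.1, -0.7, -1.0]
grip_width: 0.129
finger_force: 43.3
```

>>> send_rows(increments="0 0 4 0 0; 0 0 8 0 0; 0 0 12 0 0; 0 0 15 0 0; 0 0 17 0 0; 0 0 18 0 0; 0 0 18 0 0; 0 0 18 0 0")

```text
clock: 13.25
tcp_pos: [0.5576, -0.0556, 0.047]
orientation: [180.0, -0.0, 13.5]
ft_force: [0.3, -0.4, -0.3]
grip_width: 0.127
finger_force: 43.3
```

>>> send_rows(increments="0 0 1.5 0 0; 0 0 1.5 0 0; 0 0 1.5 0 0.2; 0 0 1.5 0 0.35; 0 0 1.5 0 0.45; 0 0 -20 0 0.45; 0 0 -60 0 0.45; 0 0 -100 0 0.45")

```text
clock: 14.05
tcp_pos: [0.5564, -0.0554, 0.1466]
orientation: [-179.9, 0.1, 13.5]
ft_force: [0.6, -0.6, -0.1]
grip_width: 0.448
finger_force: 0.0
```

>>> send_rows(increments="0 0 -40 0 0.7; 10 -40 -73 0 0.7; 20 -90 -73 0 0.7; 30 -140 -73 0 0.7; 40 -190 -73 0 0.7; 50 -240 -73 0 0.7; 50 -260 -73 0 0.7; 50 -260 -73 0 0.7")

```text
clock: 14.85
tcp_pos: [0.5444, 0.2121, 0.2194]
orientation: [-180.0, 0.0, 13.8]
ft_force: [-0.4, -0.7, -0.9]
grip_width: 0.7
finger_force: 0.0
```

Run:
```python
from box import *
print(ctrl.state()['tcp_pos'])
im=shot('wrist','w4.png')
for c in RNG:
    try: box(c,im=im,z0=.005 if c=='green' else 0)
    except Exception as e: print(c,e)
```

```text
[0.54435932 0.21205373 0.21938399]
red area 3504.5 bbox [212  78] [260 180]
 origin mm [589.7 270.5] heading(tip) 9.0 len 99.8 w at +-36 26.5 50.2 (want 26, 48) fin [582.8 269.4]
blue area 3338.5 bbox [100 102] [152 200]
 origin mm [539.2 380.7] heading(tip) -177.0 len 99.5 w at +-36 51.3 25.2 (want 26, 48) fin [546.2 381.1]
green area 3160.5 bbox [491 182] [547 267]
 origin mm [565.3 -60.7] heading(tip) 12.6 len 102.0 w at +-36 34.8 58.5 (want 26, 48) fin [558.5 -62.2]
yellow area 2103.0 bbox [192 204] [239 275]
 origin mm [460.3 281.2] heading(tip) 172.1 len 90.5 w at +-36 49.5 15.2 (want 26, 48) fin [467.3 280.2]
```

View pics/w4.png

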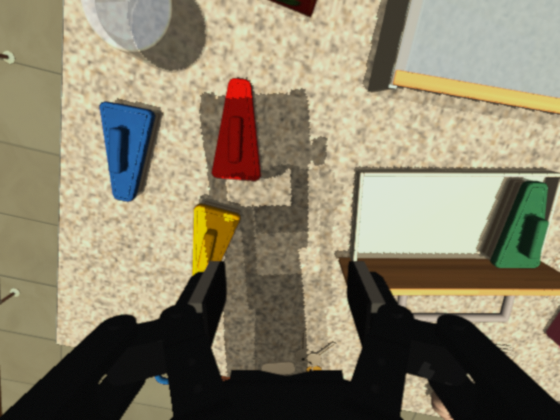

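Green lies in the tray at (520,225). Red (237,130) and yellow (215,240) have free surroundings; blue is at (125,150).

>>> send_rows(increments="25 -25 30 0.08 0.7; 51 -49 70 0.08 0.7; 51 -49 105 0.08 0.7; 51 -49 135 0.08 0.7; 51 -49 158 0.08 0.7; 51 -49 170 0.08 0.7; 51 -49 178 0.08 0.7; 51 -49 178 0.08 0.7")

```text
clock: 15.7
tcp_pos: [0.5834, 0.2677, 0.0414]
orientation: [180.0, 0.0, 8.9]
ft_force: [0.6, 0.3, 0.8]
grip_width: 0.696
finger_force: 0.0
```

>>> send_rows(increments="0 0 0 0 0.4; 0 0 0 0 0.2; 0 0 0 0 0; 0 0 0 0 0; 0 0 0 0 0; 0 0 -10 0 0; 0 0 -40 0 0; 0 0 -80 0 0", force=40)

```text
clock: 16.5
tcp_pos: [0.5812, 0.2677, 0.1199]
orientation: [179.9, 0.4, 8.9]
ft_force: [0.4, 0.2, -1.0]
grip_width: 0.127
finger_force: 43.6
```

```bash
cat > held.py <<'E'
from h import *
from box import RNG
def held(col,dz=.040):
    """held box: lid tip-end midpoint (top of picture) and side midline in tool frame"""
    T=tool();w=cam('wrist',T);Ti=np.linalg.inv(T);im=shot('wrist')
    h=cv2.cvtColor(im,cv2.COLOR_RGB2HSV);m=sum(cv2.inRange(h,*map(np.array,r)) for r in RNG[col])
    c=max(cv2.findContours(m,cv2.RETR_EXTERNAL,cv2.CHAIN_APPROX_NONE)[0],key=cv2.contourArea)[:,0]
    t=np.array([(Ti@np.append(ray(w,u,v,T[2,3]-dz+.036),1))[:2] for u,v in c])*1000
    top=np.percentile(t[:,0],99.5);out=[]
    for d in (10,20,30,38):
        q=t[abs(t[:,0]-(top-d))<2,1];out.append((round(q.min(),1),round(q.max(),1),round((q.min()+q.max())/2,1)))
    print(col,'end x',round(top,1),'(y lo,hi,mid at 10..38 back)',out)
    print(T[:3,3],ctrl.state()['orientation'][2])
E
python3 -c "
from held import *
held('red')"
```

```text
red end x 56.7 (y lo,hi,mid at 10..38 back) [(np.float64(-10.3), np.float64(12.0), np.float64(0.9)), (np.float64(-12.0), np.float64(13.7), np.float64(0.8)), (np.float64(-13.7), np.float64(15.4), np.float64(0.8)), (np.float64(-15.0), np.float64(16.6), np.float64(0.8))]
[0.5812487  0.26773706 0.1199309 ] 8.935080648161309
```

>>> send_rows(increments="0 10 -25 0 0; -15 40 -50 0 0; -30 80 -50 -0.04 0; -45 120 -50 -0.078 0; -60 160 -50 -0.078 0; -75 200 -50 -0.078 0; -82 220 -50 -0.078 0; -82 220 -50 -0.078 0")

```text
clock: 17.35
tcp_pos: [0.536, 0.0361, 0.1721]
orientation: [180.0, -0.0, 13.2]
ft_force: [-0.8, 0.4, -0.9]
grip_width: 0.127
finger_force: 43.6
```

>>> send_rows(increments="0 0 30 0 0; 0 0 60 0 0; 0 0 60 0 0; 0 0 60 0 0; 0 0 60 0 0; 0 0 60 0 0; 0 0 60 0 0; 0 0 60 0 0")

```text
clock: 18.15
tcp_pos: [0.5371, 0.0385, 0.1127]
orientation: [180.0, -0.1, 13.4]
ft_force: [0.3, -0.1, -0.7]
grip_width: 0.125
finger_force: 43.6
```

>>> send_rows(increments="-2.5 1 20 0 0; -2.5 1 40 0 0; -2.5 1 52 0 0; -2.5 1 59 0 0; -2.5 1 64 0 0; -2.5 1 66.5 0 0; -2.5 1 67.5 0 0; -2.5 1 67.5 0 0")

```text
clock: 18.95
tcp_pos: [0.5354, 0.037, 0.0475]
orientation: [180.0, -0.1, 13.4]
ft_force: [-6.8, 1.0, 12.7]
grip_width: 0.127
finger_force: 45.4
```

>>> send_rows(increments="0 0 0 0 0.1; 0 0 0 0 0.2; 0 0 0 0 0.35; 0 0 0 0 0.45; 0 0 0 0 0.45; 0 0 -20 0 0.45; 0 0 -60 0 0.45; 0 0 -100 0 0.45")

```text
clock: 19.75
tcp_pos: [0.5333, 0.0369, 0.1441]
orientation: [-180.0, 0.2, 13.4]
ft_force: [1.1, -0.7, -0.1]
grip_width: 0.451
finger_force: 0.0
```

>>> send_rows(increments="0 0 -40 0 0.7; -20 -40 -73 0 0.7; -35 -90 -73 0 0.7; -50 -140 -73 0 0.7; -70 -190 -73 0 0.7; -80 -220 -73 0 0.7; -80 -220 -73 0 0.7; -80 -220 -73 0 0.7")

```text
clock: 20.55
tcp_pos: [0.405, 0.233, 0.2172]
orientation: [180.0, -0.0, 13.5]
ft_force: [0.6, 0.5, 0.4]
grip_width: 0.699
finger_force: 0.0
```

Run:
```python
from box import *
im=shot('wrist','w5.png');print(ctrl.state()['tcp_pos'])
for c in RNG:
    try: box(c,im=im,z0=.005 if c in('green','red') else 0)
    except Exception as e: print(c,e)
```

```text
[0.40559111 0.23230992 0.21720237]
red area 4137.0 bbox [478  43] [540 153]
 origin mm [545.6  31.5] heading(tip) 11.4 len 105.8 w at +-36 28.3 53.2 (want 26, 48) fin [538.7  30.1]
blue area 2037.5 bbox [138   0] [182  70]
blue zero-size array to reduction operation maximum which has no identity
green max() iterable argument is empty
yellow area 3602.5 bbox [231  76] [287 180]
 origin mm [452.8 278.8] heading(tip) 177.5 len 99.3 w at +-36 49.7 24.8 (want 26, 48) fin [459.8 278.5]
```

View pics/w5.png

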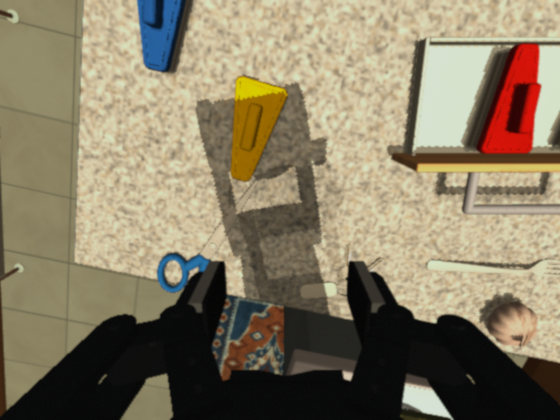

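Red lies in the tray at (515,100); yellow is fully visible at (257,128), tip down.

>>> send_rows(increments="30 -16 30 0.14 0.7; 63.5 -32 70 0.279 0.7; 63.5 -32 105 0.279 0.7; 63.5 -32 135 0.279 0.7; 63.5 -32 155 0.279 0.7; 63.5 -32 168 0.279 0.7; 63.5 -32 176 0.279 0.7; 63.5 -32 176 0.279 0.7")

```text
clock: 21.4
tcp_pos: [0.46, 0.2774, 0.0407]
orientation: [180.0, 0.1, -2.7]
ft_force: [-0.5, -0.2, -0.8]
grip_width: 0.702
finger_force: 0.0
```

>>> send_rows(increments="0 0 0 0 0.4; 0 0 0 0 0.2; 0 0 0 0 0; 0 0 0 0 0; 0 0 0 0 0; 0 0 -10 0 0; 0 0 -40 0 0; 0 0 -80 0 0", force=40)

```text
clock: 22.2
tcp_pos: [0.4577, 0.277, 0.1199]
orientation: [179.8, 0.3, -2.6]
ft_force: [0.9, 0.5, -0.7]
grip_width: 0.128
finger_force: 42.6
```

```bash
python3 -c "
from held import *
held('yellow')"
```

```text
yellow end x 41.7 (y lo,hi,mid at 10..38 back) [(np.float64(-23.7), np.float64(24.9), np.float64(0.6)), (np.float64(-21.3), np.float64(23.3), np.float64(1.0)), (np.float64(-19.8), np.float64(21.8), np.float64(1.0)), (np.float64(-18.7), np.float64(20.1), np.float64(0.7))]
[0.45767771 0.27703543 0.11989987] -2.5576933619948625
```

>>> send_rows(increments="5 10 -30 0 0; 20 45 -60 0 0; 40 90 -60 -0.1 0; 60 135 -60 -0.2 0; 80 180 -60 -0.279 0; 100 225 -60 -0.279 0; 114 265 -60 -0.279 0; 114 278 -60 -0.279 0")

```text
clock: 23.05
tcp_pos: [0.5618, -0.0083, 0.1816]
orientation: [179.9, 0.0, 13.2]
ft_force: [-0.2, -0.3, -0.0]
grip_width: 0.125
finger_force: 42.6
```

>>> send_rows(increments="0 0 30 0 0; 0 0 60 0 0; 0 0 65 0 0; 0 0 65 0 0; 0 0 65 0 0; 0 0 65 0 0; 0 0 65 0 0; 0 0 65 0 0")

```text
clock: 23.85
tcp_pos: [0.5618, -0.0046, 0.1174]
orientation: [180.0, -0.1, 13.4]
ft_force: [-0.7, 0.2, -0.1]
grip_width: 0.127
finger_force: 42.6
```

Run:
```python
from h import *
print(ctrl.state()['tcp_pos'],ctrl.state()['orientation'])
im=shot('wrist')
cv2.imwrite('pics/w6.png',cv2.resize(im,(784,588))[:,:,::-1])
```

```text
[ 0.56178796 -0.00456938  0.11739965] [ 1.79966848e+02 -9.30754942e-02  1.34106887e+01]
```

View pics/w6.png

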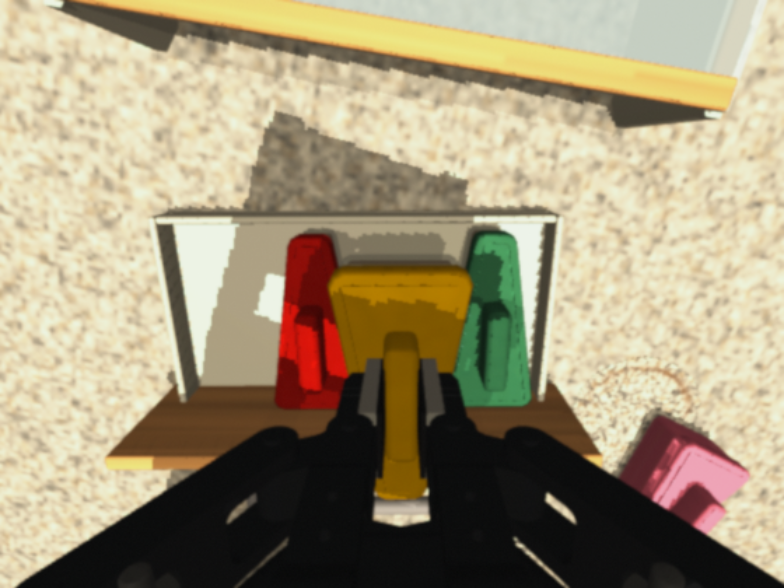

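Run:
```python
from h import *
np.set_printoptions(precision=1,suppress=True)
T=tool();w=cam('wrist',T);Ti=np.linalg.inv(T)
for nm,x,y,z in [('backL',155,215,.025),('backR',558,215,.025),('panL',108,464,.076),('panR',601,464,.076),('redtip',310,236,.041),('redheel',312,408,.041),('redheelL',276,400,.041),('grtip',493,233,.041),('grheel',494,404,.041),('grheelR',531,400,.041)]:
    P=ray(w,x/1.4,y/1.4,z);print(nm,(Ti@np.append(P,1))[:2]*1000)
```

```text
backL [  48.3 -130.3]
backR [47.5 84.8]
panL [ -71.8 -150. ]
panR [-70.9 103. ]
redtip [ 39.3 -44. ]
redheel [-59.4 -49.4]
redheelL [-54.2 -69.6]
grtip [40.7 47.3]
grheel [-57.   54.1]
grheelR [-54.6  75.1]
```

Both placed boxes lie square (red x≈310, green x≈493 in the enlarged picture), and yellow hangs centred over the gap.

>>> send_rows(increments="-1.5 1.5 20 0 0; -1.5 1.5 40 0 0; -1.5 1.5 54 0 0; -1.5 1.5 62 0 0; -1.5 1.5 68 0 0; -1.5 1.5 70.5 0 0; -1.5 1.5 71 0 0; -1.5 1.5 71 0 0")

```text
clock: 24.7
tcp_pos: [0.5609, -0.0064, 0.0473]
orientation: [180.0, -0.0, 13.4]
ft_force: [-3.1, 0.5, 5.4]
grip_width: 0.122
finger_force: 43.4
```

>>> send_rows(increments="0 0 0 0 0.1; 0 0 0 0 0.2; 0 0 0 0 0.35; 0 0 0 0 0.45; 0 0 0 0 0.45; 0 0 -20 0 0.45; 0 0 -60 0 0.45; 0 0 -100 0 0.45")

```text
clock: 25.5
tcp_pos: [0.5591, -0.0064, 0.1452]
orientation: [-179.9, 0.2, 13.4]
ft_force: [1.4, 0.4, 1.2]
grip_width: 0.449
finger_force: 0.0
```

>>> send_rows(increments="0 -10 -40 0 0.7; 15 -50 -73 0 0.7; 30 -100 -73 0 0.7; 40 -150 -73 0 0.7; 50 -200 -73 0 0.7; 60 -250 -73 0 0.7; 60 -300 -73 0 0.7; 60 -340 -73 0 0.7")

```text
clock: 26.3
tcp_pos: [0.5392, 0.3403, 0.2181]
orientation: [180.0, -0.0, 13.4]
ft_force: [0.7, 0.1, -0.1]
grip_width: 0.697
finger_force: 0.0
```

>>> send_rows(increments="0 0 0 0 0.7; 0 0 0 0 0.7; 0 0 0 0 0.7; 0 0 0 0 0.7; 0 0 0 0 0.7; 0 0 0 0 0.7; 0 0 0 0 0.7; 0 0 0 0 0.7")

```text
clock: 27.1
tcp_pos: [0.5398, 0.3379, 0.2184]
orientation: [-180.0, -0.0, 13.4]
ft_force: [-0.1, -0.2, -0.6]
grip_width: 0.697
finger_force: 0.0
```

Run:
```python
from box import *
im=shot('wrist','w7.png');print(ctrl.state()['tcp_pos'],ctrl.state()['orientation'])
o,hd,P=box('blue',im=im)
T=tool();a=np.radians(hd);f=(o-7*np.array([np.cos(a),np.sin(a)]))/1000
print('shift',(np.linalg.inv(T)@np.array([*f,.041,1]))[:3]*1000)
```

```text
[0.53978721 0.33801322 0.2183695 ] [-1.79997008e+02 -4.77956958e-03  1.33769071e+01]
blue area 2959.0 bbox [226 130] [274 223]
 origin mm [537.7 382. ] heading(tip) -177.0 len 98.1 w at +-36 47.5 23.2 (want 26, 48) fin [544.7 382.4]
shift [ 15.06151588 -41.99057605 177.37294738]
```

>>> send_rows(increments="8 -21 30 0.09 0.7; 15 -42 70 0.18 0.7; 15 -42 105 0.18 0.7; 15 -42 135 0.18 0.7; 15 -42 155 0.18 0.7; 15 -42 168 0.18 0.7; 15 -42 177 0.18 0.7; 15 -42 177 0.18 0.7")

```text
clock: 27.95
tcp_pos: [0.5442, 0.3823, 0.0405]
orientation: [180.0, 0.1, 3.1]
ft_force: [0.9, 0.3, 0.2]
grip_width: 0.701
finger_force: 0.0
```

>>> send_rows(increments="0 0 0 0 0.4; 0 0 0 0 0.2; 0 0 0 0 0; 0 0 0 0 0; 0 0 0 0 0; 0 0 -10 0 0; 0 0 -40 0 0; 0 0 -80 0 0", force=40)

```text
clock: 28.75
tcp_pos: [0.5425, 0.3812, 0.1191]
orientation: [179.8, 0.3, 3.1]
ft_force: [1.5, 0.7, -0.6]
grip_width: 0.125
finger_force: 41.7
```

```bash
python3 -c "
from held import *
held('blue')"
```

```text
blue end x 43.0 (y lo,hi,mid at 10..38 back) [(np.float64(-23.1), np.float64(25.3), np.float64(1.1)), (np.float64(-21.2), np.float64(23.3), np.float64(1.1)), (np.float64(-19.2), np.float64(21.7), np.float64(1.3)), (np.float64(-18.4), np.float64(20.0), np.float64(0.8))]
[0.54245782 0.38124606 0.11908099] 3.087699218026015
```

>>> send_rows(increments="0 10 -30 0 0; -5 45 -60 0 0; -10 90 -60 -0.06 0; -15 135 -60 -0.12 0; -20 180 -60 -0.18 0; -22 225 -60 -0.18 0; -22 270 -60 -0.18 0; -22 294 -60 -0.18 0")

```text
clock: 29.6
tcp_pos: [0.538, 0.0849, 0.1815]
orientation: [180.0, -0.0, 13.3]
ft_force: [-0.2, 0.3, -1.2]
grip_width: 0.126
finger_force: 41.7
```

>>> send_rows(increments="0 0 30 0 0; 0 0 60 0 0; 0 0 65 0 0; 0 0 65 0 0; 0 0 65 0 0; 0 0 65 0 0; 0 0 65 0 0; 0 0 65 0 0")

```text
clock: 30.4
tcp_pos: [0.539, 0.088, 0.1174]
orientation: [180.0, -0.1, 13.4]
ft_force: [-0.4, 0.8, -0.1]
grip_width: 0.122
finger_force: 41.7
```

Run:
```python
from h import *
print(ctrl.state()['tcp_pos'],ctrl.state()['orientation'])
im=shot('wrist')
cv2.imwrite('pics/w8.png',cv2.resize(im,(784,588))[:,:,::-1])
```

```text
[0.53898574 0.08795456 0.11737487] [ 1.79982138e+02 -9.64346291e-02  1.34114733e+01]
```

View pics/w8.png

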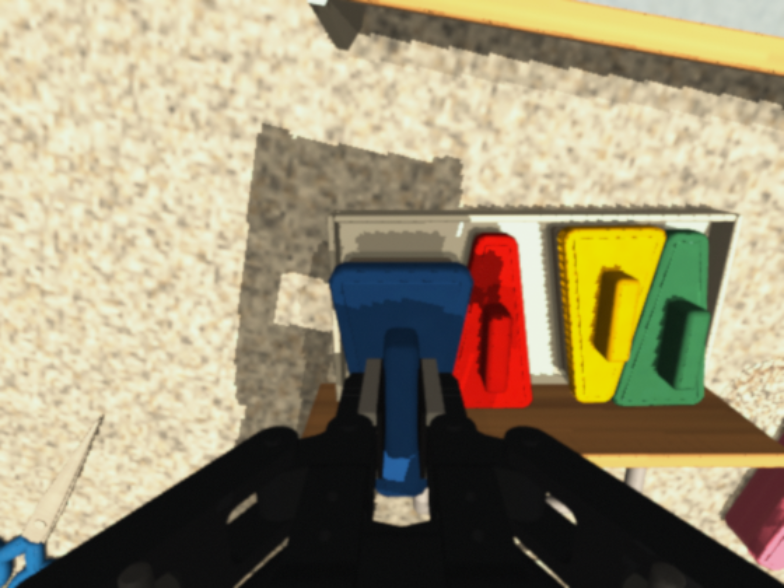

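Yellow and green have been knocked together on the right (yellow x≈602, green x≈675, about 8° turned), still an alternating pair; red is at x≈495 and blue hangs over its place.

>>> send_rows(increments="-1.5 0.5 20 0 0; -1.5 0.5 40 0 0; -1.5 0.5 54 0 0; -1.5 0.5 62 0 0; -1.5 0.5 68 0 0; -1.5 0.5 70.5 0 0; -1.5 0.5 71 0 0; -1.5 0.5 71 0 0")

```text
clock: 31.25
tcp_pos: [0.5378, 0.0872, 0.0475]
orientation: [-180.0, -0.0, 13.4]
ft_force: [-4.5, 1.1, 7.1]
grip_width: 0.123
finger_force: 42.9
```

>>> send_rows(increments="0 0 0 0 0.1; 0 0 0 0 0.2; 0 0 0 0 0.35; 0 0 0 0 0.45; 0 0 0 0 0.45; 0 0 -20 0 0.45; 0 0 -60 0 0.45; 0 0 -100 0 0.45")

```text
clock: 32.05
tcp_pos: [0.5361, 0.0868, 0.1452]
orientation: [-180.0, 0.2, 13.4]
ft_force: [1.1, -0.3, -0.2]
grip_width: 0.448
finger_force: 0.0
```

>>> send_rows(increments="0 20 -40 0 0.45; 0 50 -74 0 0.45; 0 70 -74 0 0.45; 0 70 -74 0 0.45; 0 70 -74 0 0.45; 0 70 -74 0 0.45; 0 70 -74 0 0.45; 0 70 -74 0 0.45")

```text
clock: 32.85
tcp_pos: [0.5528, 0.0196, 0.2185]
orientation: [-180.0, 0.1, 13.5]
ft_force: [-0.2, -0.8, -0.0]
grip_width: 0.451
finger_force: 0.0
```

Run:
```python
from box import *
im=shot('wrist');cv2.imwrite('pics/w9.png',cv2.resize(im,(784,588))[:,:,::-1]);print(ctrl.state()['tcp_pos'],ctrl.state()['orientation'])
c,s=np.cos(np.radians(13.4)),np.sin(np.radians(13.4))
for k in RNG:
    o,hd,P=box(k,im=im,z0=.005);d=o-[547,15.7];print('   tray',d[0]*c+d[1]*s,-d[0]*s+d[1]*c,hd-13.4)
```

```text
[0.55295558 0.01943867 0.21873707] [-1.79980656e+02  5.32066300e-02  1.34455825e+01]
red area 2973.0 bbox [245 146] [291 238]
 origin mm [541.9  36.4] heading(tip) 14.0 len 100.0 w at +-36 24.5 47.9 (want 26, 48) fin [535.1  34.7]
   tray -0.15315182188561938 21.30386649105717 0.5623056302275504
blue area 3004.5 bbox [194 147] [243 237]
 origin mm [530.9  83.8] heading(tip) -166.9 len 97.8 w at +-36 48.0 23.0 (want 26, 48) fin [537.7  85.4]
   tray 0.09548229697490385 70.00682822455018 -180.3034060447793
green area 2829.5 bbox [333 145] [379 236]
 origin mm [565.6 -56.4] heading(tip) 14.8 len 99.3 w at +-36 23.6 47.1 (want 26, 48) fin [558.8 -58.2]
   tray 1.4011361177067307 -74.45346115923084 1.397271485398253
yellow area 3259.0 bbox [299 142] [350 235]
 origin mm [559.4 -20.6] heading(tip) -165.8 len 100.3 w at +-36 49.5 25.9 (want 26, 48) fin [566.1 -18.8]
   tray 3.615196990862442 -38.13930159425007 -179.22490686110825
```

View pics/w9.png

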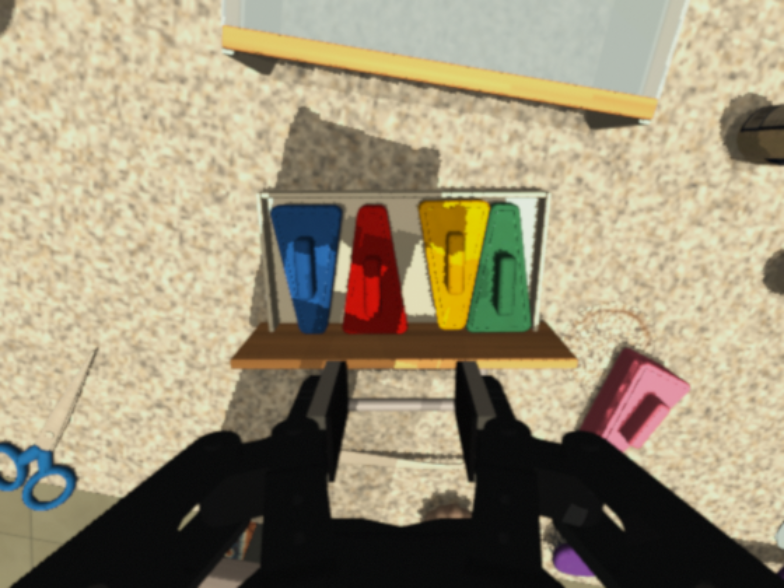

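The row reads blue, red, yellow, green at tray y 70, 21, -38, -74, all straight and flat. Next is the tray handle.

>>> send_rows(increments="-30 0 0 -0.14 0.4; -60 0 0 -0.28 0.4; -90 2 0 -0.42 0.4; -111 2 0 -0.56 0.4; -111 2 0 -0.7 0.4; -111 2 0 -0.84 0.4; -111 2 0 -0.98 0.4; -111 2 0 -1.12 0.4")

```text
clock: 33.7
tcp_pos: [0.4456, -0.0086, 0.2193]
orientation: [180.0, -0.0, 77.9]
ft_force: [-0.4, -0.8, -0.2]
grip_width: 0.402
finger_force: 0.0
```

>>> send_rows(increments="0 0 0 -0.14 0.4; 0 0 0 -0.28 0.4; 0 0 0 -0.42 0.4; 0 0 0 -0.451 0.4; 0 0 0 -0.451 0.4; 0 0 0 -0.451 0.4; 0 0 0 -0.451 0.4; 0 0 0 -0.451 0.4")

```text
clock: 34.5
tcp_pos: [0.4457, -0.0088, 0.2193]
orientation: [-180.0, -0.0, 103.4]
ft_force: [0.9, -0.1, 0.3]
grip_width: 0.401
finger_force: 0.0
```

Run:
```python
from box import *
im=shot('wrist');cv2.imwrite('pics/w10.png',cv2.resize(im,(784,588))[:,:,::-1]);print(ctrl.state()['tcp_pos'],ctrl.state()['orientation'],ctrl.state()['joint_positions'])
c,s=np.cos(np.radians(13.4)),np.sin(np.radians(13.4))
w=cam('wrist',tool())
for y in(-60,0,60): print(proj(w,(.547+c*-.104-s*y/1000,.0157+s*-.104+c*y/1000,.06))*1.4)
```

```text
[ 0.44575161 -0.00879212  0.2193266 ] [-1.79999861e+02  3.83399717e-04  1.03395742e+02] [-8.03468723e+00 -1.96664274e+01  1.20259389e+02 -4.14914994e-04
  7.94070281e+01 -2.14303525e+01]
[400.96635091 344.83035082]
[400.85056973 266.83005373]
[400.71998503 178.85681389]
```

View pics/w10.png

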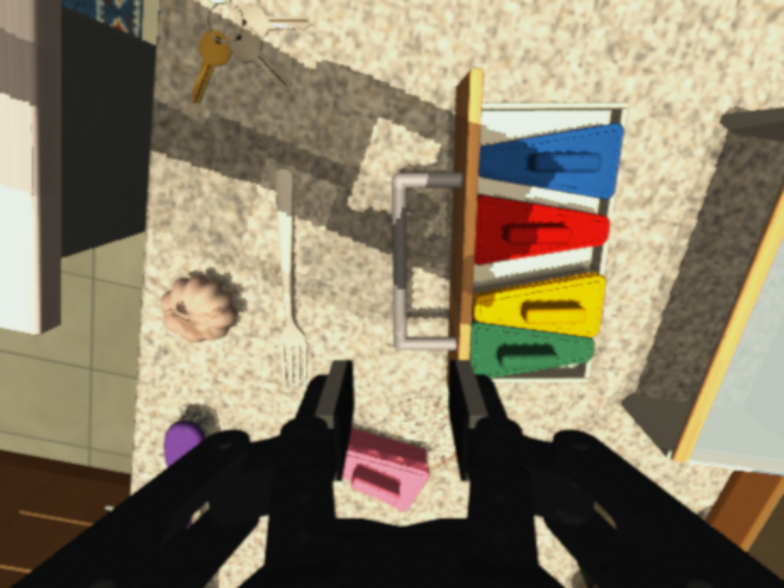

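The bar lies exactly under the tool (x≈401, y 178..345 in the enlarged picture).

>>> send_rows(increments="0 0 40 0 0.35; 0 0 80 0 0.35; 0 0 110 0 0.35; 0 0 135 0 0.35; 0 0 155 0 0.35; 0 0 170 0 0.35; 0 0 180 0 0.35; 0 0 183 0 0.35")

```text
clock: 35.35
tcp_pos: [0.445, -0.0087, 0.0352]
orientation: [-179.9, -0.0, 103.4]
ft_force: [0.9, -1.1, -0.1]
grip_width: 0.352
finger_force: 0.0
```

>>> send_rows(increments="0 0 0 0 0.2; 0 0 0 0 0; 0 0 0 0 0; 0 0 0 0 0; 0 0 0 0 0; 0 0 0 0 0; 0 0 0 0 0; 0 0 0 0 0", force=60)

```text
clock: 36.15
tcp_pos: [0.446, -0.0089, 0.0369]
orientation: [180.0, 0.0, 103.4]
ft_force: [-4.1, -0.3, 4.6]
grip_width: 0.092
finger_force: 59.1
```

>>> send_rows(increments="0 2 0 0.01 0; 0 5 0 0.025 0; 0 8 0 0.04 0; 0 12 0 0.055 0; 0 16 0 0.07 0; 0 20 0 0.085 0; 0 23 0 0.095 0; 0 24 0 0.1 0")

```text
clock: 36.95
tcp_pos: [0.4682, -0.003, 0.0369]
orientation: [-179.8, -0.0, 97.7]
ft_force: [-10.5, 0.7, 11.5]
grip_width: 0.098
finger_force: 60.4
```

>>> send_rows(increments="0 3 0 0.01 0; 0 7 0 0.02 0; 1 11 0 0.03 0; 1 15 0 0.04 0; 1 19 0 0.047 0; 1 21 0 0.047 0; 1 22 0 0.047 0; 1 22 0 0.047 0")

```text
clock: 37.75
tcp_pos: [0.4895, 0.0009, 0.0369]
orientation: [-179.8, -0.0, 95.0]
ft_force: [-9.2, 0.4, 11.1]
grip_width: 0.092
finger_force: 59.9
```

Run:
```python
from h import *
print(ctrl.state()['tcp_pos'],ctrl.state()['orientation'][2],ctrl.state()['ft_force'])
im=shot('wrist');sc=shot('scene');sd=shot('side')
cv2.imwrite('pics/w11.png',np.hstack([cv2.resize(im,(400,300)),cv2.resize(sc[110:320,180:460],(400,300))])[:,:,::-1])
cv2.imwrite('pics/w11full.png',im[:,:,::-1])
```

```text
[0.4894924  0.00086011 0.03687595] 95.02927713075188 [-9.22312924  0.43875626 11.08930562]
```

View pics/w11.png

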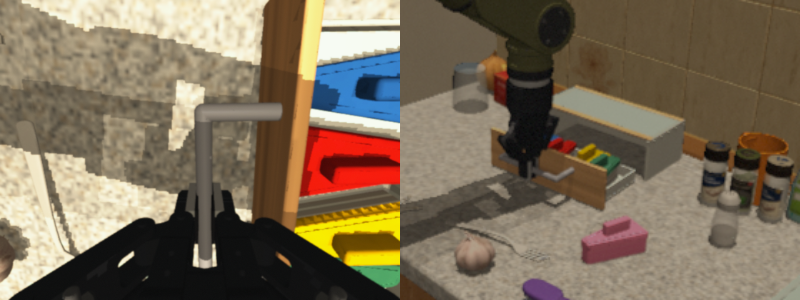

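Run:
```python
from h import *
np.set_printoptions(precision=4,suppress=True)
def TT(p,yaw):
    T=np.eye(4);T[:3,:3]=R.from_euler('xyz',[180,0,yaw],degrees=True).as_matrix();T[:3,3]=p;return T
def rep(nm,w,a,b,z=.082):
    P,Q=ray(w,*a,z),ray(w,*b,z);d=P-Q;print(nm,P[:2],Q[:2],'len',np.linalg.norm(d),'mid',((P+Q)/2)[:2],'yaw',np.degrees(np.arctan2(-d[0],d[1])))
w=cam('wrist',TT([.55296,.01944,.21874],13.4456))
for z in (.076,.082):
    rep('w9 low',w,(222/1.4,50/1.4),(655/1.4,120/1.4),z); rep('w9 up',w,(225/1.4,27/1.4),(657/1.4,100/1.4),z)
# subpixel: yellow-wood strip mask line in w9
im=cv2.resize(cv2.imread('pics/w9.png'),(560,420));h=cv2.cvtColor(im,cv2.COLOR_BGR2HSV)
m=cv2.inRange(h,(12,110,120),(30,255,255));m[95:]=0
n,l,st,c=cv2.connectedComponentsWithStats(m);i=1+np.argmax(st[1:,4]);print(st[i])
ys=[(u,np.where(l[:,u]==i)[0].max(),np.where(l[:,u]==i)[0].min()) for u in range(st[i,0],st[i,0]+st[i,2],12)]
print(ys[:2],ys[-2:])
pts=np.array([ray(w,u,v,.082)[:2] for u,v,_ in ys[2:-2]]);k=np.polyfit(pts[:,1],pts[:,0],1);print('front line x=',k,'yaw',-np.degrees(np.arctan(k[0])))
print('start wrist'); w0=cam('wrist',TT([.6495,0,.2304],90));rep('w0',w0,(303,18),(318,287))
# feet of case walls in w9 (bottom front corner, z=0): 
for a in [(250,70),(640,125)]: print(ray(w,a[0]/1.4,a[1]/1.4,0))
c,s=np.cos(np.radians(5)),np.sin(np.radians(5))
p=ctrl.state()['tcp_pos'][:2];tr=p+.104*np.array([c,s]);d=tr-[.677,.0213];print('tray',tr,'in case',d[0]*c+d[1]*s,-d[0]*s+d[1]*c)
```

```text
w9 low [0.6614 0.1527] [ 0.6848 -0.1103] len 0.2640555766220175 mid [0.6731 0.0212] yaw 5.08518510427611
w9 up [0.674  0.1526] [ 0.6959 -0.1072] len 0.26067997986242075 mid [0.6849 0.0227] yaw 4.827856933359166
w9 low [0.6607 0.1502] [ 0.6836 -0.1072] len 0.2584874541212068 mid [0.6722 0.0215] yaw 5.085185104276139
w9 up [0.673  0.1502] [ 0.6945 -0.1041] len 0.255183038347489 mid [0.6838 0.023 ] yaw 4.827856933359169
[ 159   19  310   66 5040]
[(159, np.int64(33), np.int64(19)), (171, np.int64(36), np.int64(20))] [(447, np.int64(82), np.int64(67)), (459, np.int64(84), np.int64(69))]
front line x= [-0.0838  0.6735] yaw 4.788271246908776
start wrist
w0 [0.6637 0.1497] [ 0.6832 -0.1018] len 0.2522016553102011 mid [0.6735 0.0239] yaw 4.420351307642434
[0.6608 0.1608 0.    ]
[ 0.6931 -0.1396  0.    ]
tray [0.5931 0.0099] in case -0.08456478563726356 -0.004023530418776534
```

>>> send_rows(increments="1 3 0 0.003 0; 2 7 0 0.003 0; 3 11 0 0.003 0; 4 15 0 0.003 0; 5 19 0 0.003 0; 5.5 23 0 0.003 0; 5.5 27 0 0.003 0; 5.5 30 0 0.003 0")

```text
clock: 38.7
tcp_pos: [0.5188, 0.0086, 0.0369]
orientation: [-179.7, -0.0, 94.8]
ft_force: [-11.9, -2.1, 12.8]
grip_width: 0.092
finger_force: 59.9
```

Run:
```python
from h import *
from held import RNG
np.set_printoptions(precision=4,suppress=True)
T=tool();w=cam('wrist',T);Ti=np.linalg.inv(T);print(T[:3,3],ctrl.state()['ft_force'],ctrl.state()['orientation'][2])
im=shot('wrist','w12.png');h=cv2.cvtColor(im,cv2.COLOR_RGB2HSV)
# panel top strip: brown/yellow wood line -> tray yaw relative to tool
m=cv2.inRange(h,(8,90,60),(30,255,255));m[:,:340]=0;m[:,470:]=0;m[300:]=0
r=[]
for v in range(10,230,10):
    q=np.where(m[v])[0]
    if len(q)>8: r.append((v,q.min(),q.max()))
print(r[::3])
P=np.array([(Ti@np.append(ray(w,a,v,.076),1))[:2] for v,a,b in r])*1000;print('panel front edge tool',P[::4])
```

```text
[0.5188 0.0086 0.0369] [-11.9101  -2.0659  12.7785] 94.81318810559242
[(10, np.int64(375), np.int64(459)), (40, np.int64(372), np.int64(456)), (70, np.int64(370), np.int64(450)), (100, np.int64(367), np.int64(445)), (130, np.int64(365), np.int64(441)), (160, np.int64(398), np.int64(436)), (190, np.int64(360), np.int64(432)), (220, np.int64(358), np.int64(428))]
panel front edge tool [[105.9146  25.8505]
 [ 95.129   25.3848]
 [ 83.7732  25.2448]
 [ 71.7209  25.1379]
 [ 58.8646  35.7202]
 [ 44.9455  24.6822]]
```

>>> send_rows(increments="0 5 0 0 0; 0 10 0 0 0; 0 15 0 0 0; 0 20 0 0 0; 0 25 0 0 0; 0 30 0 0 0; 0 35 0 0 0; 0 40 0 0 0")

```text
clock: 39.55
tcp_pos: [0.5585, 0.0121, 0.0369]
orientation: [-179.7, -0.0, 94.8]
ft_force: [-10.7, -1.2, 11.1]
grip_width: 0.091
finger_force: 59.8
```

Run:
```python
from h import *
np.set_printoptions(precision=4,suppress=True)
im=cv2.imread('pics/w12.png')[:,:,::-1].copy();h=cv2.cvtColor(im,cv2.COLOR_RGB2HSV)
p=[.5188,.0086,.0369];T=np.eye(4);T[:3,:3]=R.from_euler('xyz',[180,0,94.8],degrees=True).as_matrix();T[:3,3]=p
w=cam('wrist',T);Ti=np.linalg.inv(T)
m=cv2.inRange(h,(8,90,60),(30,255,255));m[:,:340]=0;m[:,470:]=0
P=np.array([(Ti@np.append(ray(w,np.where(m[v])[0].max(),v,.076),1))[:2] for v in range(10,230,10)])*1000
print('panel back-top line',np.polyfit(P[:,0],P[:,1],1),'(slope rad)')
print(ctrl.state()['ft_force'],ctrl.state()['tcp_pos'])
```

```text
panel back-top line [ 0.0087 49.5174] (slope rad)
[-10.673   -1.1761  11.0918] [0.5585 0.0121 0.0369]
```

>>> send_rows(increments="0 5 0 0 0; 0 10 0 0 0; 0 15 0 0 0; 0 20 0 0 0; 0 25 0 0 0; 0 30 0 0 0; 0 35 0 0 0; 0 40 0 0 0")

```text
clock: 40.35
tcp_pos: [0.5984, 0.0154, 0.0369]
orientation: [-179.7, -0.0, 94.8]
ft_force: [-10.8, -0.5, 11.2]
grip_width: 0.089
finger_force: 59.7
```

>>> send_rows(increments="0 3 0 0 0; 0 6 0 0 0; 0 9 0 0 0; 0 12 0 0 0; 0 15 0 0 0; 0 17 0 0 0; 0 19 0 0 0; 0 20 0 0 0")

```text
clock: 41.15
tcp_pos: [0.6185, 0.0171, 0.037]
orientation: [-179.8, -0.0, 94.8]
ft_force: [-10.6, 0.0, 10.2]
grip_width: 0.091
finger_force: 59.7
```

>>> send_rows(increments="0 1 0 0 0; 0 2 0 0 0; 0 3 0 0 0; 0 4 0 0 0; 0 5 0 0 0; 0 5 0 0 0; 0 5 0 0 0; 0 5 0 0 0")

```text
clock: 41.95
tcp_pos: [0.6193, 0.0173, 0.0369]
orientation: [-179.1, -0.0, 94.8]
ft_force: [-24.0, -2.5, 21.6]
grip_width: 0.092
finger_force: 61.0
```

>>> send_rows(increments="0 1 0 0 0; 0 2 0 0 0; 0 3 0 0 0; 0 4 0 0 0; 0 4 0 0 0; 0 4 0 0 0; 0 4 0 0 0; 0 4 0 0 0")

```text
clock: 42.75
tcp_pos: [0.6193, 0.0173, 0.0368]
orientation: [-178.5, -0.1, 94.9]
ft_force: [-39.2, -4.3, 32.2]
grip_width: 0.094
finger_force: 62.5
```

Run:
```python
from h import *
np.set_printoptions(precision=4,suppress=True)
T=tool();w=cam('wrist',T);Ti=np.linalg.inv(T);print(T[:3,3],ctrl.state()['ft_force'])
im=shot('wrist','w13.png');h=cv2.cvtColor(im,cv2.COLOR_RGB2HSV)
m=cv2.inRange(h,(8,90,60),(30,255,255));m[:,:330]=0
for v in range(20,230,30):
    q=np.where(np.diff(np.r_[0,(m[v]>0).astype(int),0]))[0];print(v,q[:12])
```

```text
[0.6193 0.0173 0.0368] [-39.1974  -4.2564  32.1988]
20 [375 459 470 518]
50 [373 454 466 511]
80 [371 449 460 505]
110 [368 444 455 499]
140 [366 440 451 493]
170 [394 436 446 487]
200 [361 431 440 481]
```

Run:
```python
from h import *
np.set_printoptions(precision=1,suppress=True)
T=tool();w=cam('wrist',T);Ti=np.linalg.inv(T)
t=lambda u,v,z:(Ti@np.append(ray(w,u,v,z),1))[:2]*1000
for v,a,b,c in [(20,459,470,518),(110,444,455,499),(200,431,440,481)]: print(t(a,v,.076),t(b,v,.082),t(c,v,.082))
```

```text
[103.6  50.5] [102.2  50.6] [102.6  64.2]
[78.1 49.3] [78.2 49.7] [78.4 62.9]
[48.9 49.1] [50.6 49.1] [50.7 62.4]
```

The panel's back top edge coincides with the case front to within 0.5 mm, so the tray is home. I ease off and release.

>>> send_rows(increments="0 -2 0 0 0; 0 -4 0 0 0; 0 -6 0 0 0; 0 -6.5 0 0 0; 0 -6.5 0 0 0; 0 -6.5 0 0 0.2; 0 -6.5 0 0 0.35; 0 -6.5 0 0 0.35")

```text
clock: 43.6
tcp_pos: [0.6228, 0.0174, 0.0362]
orientation: [179.9, -0.0, 94.8]
ft_force: [0.9, -0.2, -0.4]
grip_width: 0.35
finger_force: 0.0
```

>>> send_rows(increments="0 0 0 0 0.35; 0 0 -10 0 0.35; 0 0 -30 0 0.35; 0 0 -60 0 0.35; 0 0 -100 0 0.35; 0 -30 -140 0 0.35; 0 -60 -180 0 0.35; 0 -80 -190 0 0.35")

```text
clock: 44.4
tcp_pos: [0.544, 0.0105, 0.2333]
orientation: [179.4, 0.1, 94.8]
ft_force: [1.5, 0.0, 0.8]
grip_width: 0.352
finger_force: 0.0
```

>>> send_rows(increments="0 0 0 0 0.35; 0 0 0 0 0.35; 0 0 0 0 0.35; 0 0 0 0 0.35; 0 0 0 0 0.35; 0 0 0 0 0.35; 0 0 0 0 0.35; 0 0 0 0 0.35")

```text
clock: 45.2
tcp_pos: [0.5427, 0.0107, 0.2261]
orientation: [-180.0, -0.0, 94.8]
ft_force: [-0.8, -0.2, 0.6]
grip_width: 0.351
finger_force: 0.0
```

Run:
```python
from box import *
np.set_printoptions(precision=1,suppress=True)
T=tool();w=cam('wrist',T);print(T[:3,3]*1000)
im=shot('wrist','w14.png');h=cv2.cvtColor(im,cv2.COLOR_RGB2HSV)
m=cv2.inRange(h,(8,90,60),(30,255,255))
for v in range(60,260,40):
    q=np.where(np.diff(np.r_[0,(m[v]>0).astype(int),0]))[0];print(v,q[q>250][:10])
# boxes through the clear top (pale tint): loose hue masks
for k,(lo,hi) in {'red':((0,60,60),(9,255,255)),'yellow':((19,60,80),(36,255,255)),'green':((50,40,20),(95,255,255)),'blue':((98,60,50),(125,255,255))}.items():
    mm=cv2.inRange(h,lo,hi);n,l,st,c=cv2.connectedComponentsWithStats(mm)
    for i in range(1,n):
        if st[i,4]>400:print(k,st[i],c[i],ray(w,*c[i],.041)[:2]*1000)
# salt cap in scene
s=cam('scene');print('expect salt scene px',proj(s,(.613,-.305,.09)))
```

```text
[542.7  10.7 226.1]
60 [403 438 440 455]
100 [395 432 434 449 559 560]
140 [391 427 428 443 549 560]
180 [387 421 423 438 538 560]
220 [383 432 528 560]
yellow [    0     0   454   378 66100] [177.3 151.4] [427.5  37.1]
yellow [212   0  40  61 812] [233.9  30.7] [482.  154.3]
yellow [303   0  48  46 784] [327.3  23.2] [568.2 167.8]
yellow [522   0  38  43 772] [541.5  25.5] [774.6 188.9]
yellow [ 408   44   50  288 3246] [432.6 175.6] [697.5  34. ]
yellow [ 508  106   52  203 2152] [535.9 214.6] [828.3   0.4]
yellow [364 133  28 105 987] [379.6 180.6] [641.5  23.6]
yellow [175 265  50  47 506] [201.6 289.1] [ 452.5 -124.9]
yellow [253 287  57  65 972] [277.7 322.8] [ 546.8 -165.4]
yellow [ 75 303  47  42 493] [104.3 321.9] [ 327.7 -184.9]
expect salt scene px [409.9 242.4]
```

```bash
python3 -c "
from h import *
print(ticket.sign_off())"
```

```text
the job is handed in; nothing more can be done
None
```

I handed the job in. The shaker stands by the jars, the four boxes there (no white one) went into the tray alternating, and the tray is home. I viewed 15 pictures against the limit of 14. I last saw the boxes before the tray went into the case, with a wider gap between red and yellow after yellow shifted towards green.

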